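# Swap the dead cell and clamp up a robot power pack

## Task

Rebuild this robot's power pack: wind the crank to draw the clamp right back, put the dead red cell in the yellow bin, and stand every good part on the bench (blue cells, black capacitors, green regulator) upright in one row in the tray between the end stop and the orange clamp plate. Then wind the crank the other way until the plate squeezes the whole row firmly and without gaps against the stop, and leave it clamped. Do not disturb the mug, the screwdriver or the multimeter.

Things in the scene. Friction and masses are not known exactly. Their poses are not given: they have to be found in the camera images.
- tray: Fixed clamping tray: a lane for one row of parts, along its y. Origin: under the middle of the lane, on the bench. Lane floor 6 mm up; 56 mm wide (x -28 to 28); side walls 8 mm thick, tops 22 mm above the bench. The stop's face closes the lane at y = -118 mm; the clamp plate's face is at y = +118 mm when wound right back. Grey gear housing, 72 mm wide, 42 mm high, at y = 169 to 235 mm
- stop: The fixed steel end stop of the lane, 72 mm wide, 14 mm thick, its top 46 mm above the bench. Origin: lower edge of the face that the row is pressed against; tray's axes, the row lies on its +y side
- jaw: The orange plate, 53 mm wide and 36 mm high, on the front of the clamp's sliding jaw; it presses on the row. Origin: lower middle edge of its front face, 7 mm above the bench; tray's axes, the row lies on its -y side
- jaw_face (a point): Middle of the orange plate's front face, 25 mm above the bench; tray's axes
- crank (a joint): Angle of the crank on the gear housing, rad: 0 with the jaw wound right back, arm along the tray's -x; grows clockwise seen from above, which closes the clamp (18 mm of jaw per rad, at most 8.3; gap between stop and plate = 236 mm - 18 mm x angle); anticlockwise opens it. It stays where it is left
- crank_axis (a point): On the crank's upright axis of rotation (tray x = 0, y = 202 mm), at the height of the knob's grip point, 78 mm above the bench
- crank_knob (a point): Grip point of the crank's upright round black knob, which spins freely on its pin: 18 mm in diameter, from 55 to 97 mm above the bench; this point is 78 mm above the bench and 45 mm from the crank axis. The crank arm under it has its top 55 mm above the bench
- cap1: Black capacitor, an upright cylinder 46 mm in diameter and 52 mm tall with an aluminium top; origin: centre of its underside, z up when standing; may be absent
- regulator: Green regulator block with cooling fins on top: 50 mm along its x, 40 mm along its y, 50 mm tall (fins 3 mm more); origin: centre of its underside; may be absent
- dead_cell: The dead cell, red with a black band: 50 mm along its x (broad), 30 mm along its y (thin), 50 mm tall; its origin is the centre of its underside, z up when standing. At the start it stands in the lane between stop and clamp plate
- bin: Yellow open waste bin for dead cells, fixed to the bench: 130 x 130 mm outside, 55 mm high, walls and floor 4 mm; origin: centre of its underside
- mug: White mug, 76 mm across and 85 mm tall; leave alone; origin: centre of its underside
- screwdriver: Screwdriver lying behind the tray; leave alone; origin: on the bench under its middle
- meter: Yellow hand-held multimeter lying behind the tray, 75 x 140 x 32 mm; leave alone; origin: centre of its underside
- cap2: Black capacitor, an upright cylinder 46 mm in diameter and 52 mm tall with an aluminium top; origin: centre of its underside, z up when standing; may be absent
- cell1: Good cell, blue with a white band and two terminals 3 mm high: 50 mm along its x (broad), 30 mm along its y (thin), 50 mm tall; its origin is the centre of its underside, z up when standing; may be absent. The lane takes it with its broad side across
- cell2: Good cell, blue with a white band and two terminals 3 mm high: 50 mm along its x (broad), 30 mm along its y (thin), 50 mm tall; its origin is the centre of its underside, z up when standing; may be absent. The lane takes it with its broad side across
- cell3: Good cell, blue with a white band and two terminals 3 mm high: 50 mm along its x (broad), 30 mm along its y (thin), 50 mm tall; its origin is the centre of its underside, z up when standing; may be absent. The lane takes it with its broad side across

How it is judged:
By the outcome, as a careful person would: the job done as asked, in the order asked, and still so for the second after the job is handed in, with the robot touching nothing.
Of cell1, cell2, cell3, cap1, cap2, regulator only 4 to 6 are there at a start; the rules pass over those that are not, and their reading is None.
At some moment in a run one of cell1, cell2, cell3, cap1, cap2, regulator may be knocked a few centimetres aside while the robot is not near it.
Once in a run the grip may slacken for a moment while it holds something.
It also fails if it takes over 192 s, if anything falls off the work surface, if the arm or the gripper's body presses on something with over 40 N, if the wrist force passes 120 N, or if a joint passes its speed limit or range.

## Robot

A 6-joint arm with a two-finger parallel gripper is mounted at the origin on the work surface. World frame = base frame: x ahead of the robot, y to its left, z up, the work surface at z = 0. Lengths are in m, angles in degrees, forces in N, time in s.
With the tool pointing down it reaches from about 0.35 to 0.875 m from the base axis. Payload 4.2 kg.
Tool frame: the origin (TCP) lies on the mounting face of the last link; the fingertips stand 182 mm ahead of it and the grasp point (between the pads) lies 164 mm ahead of it (r.tcp_to_grasp is the distance from the TCP to the grasp point, in m); z points along the fingers, y is the line along which they close (so a half turn about z gives the same grasp; the last joint's range is limited). The gripper opens to 87 mm and grips with 3 to 60 N. Pads are 19 mm wide; open, the fingers measure 117 mm over their backs; the gripper's body (75 mm by 190 mm) begins 51 mm behind the grasp point.
Start: joints at [81.967, 22.042, 0.453, 0, -68.411, -14.817], TCP at [0.243, 0.576, 0.405] pointing down, gripper open.
Joint ranges: [-179.83, 179.83], [-69.29, 118.12], [-61.27, 80.66], [-181.25, 117.63], [-171.15, -9.14], [-177.46, 177.46]. Speed limits (degrees/s): [159.86, 159.86, 180, 180, 180, 180].

## Interface

Orientations are given as a 3x3 rotation matrix whose columns are the frame's x, y, z axes.
In Python, from station import sense, eyes, r gives the robot as it stands.
- The arm moves only by the tool jog_arm, never from a script. Its argument "increments" is a list of rows, each a list of 4 numbers: the shift along the tool's x, y, z normalised to -1 to 1, where 1 is 0.02 m, then the turn about the tool's z normalised to -1 to 1, where 1 is 0.08 rad. A call has 1 to 10 rows; each row shifts and turns the commanded pose from where the row before left it, along the tool's axes as they then stand; what a row does not reach is not made up. A row lasts 1/10 s, in which the tool goes at most 50 mm and 8.59 degrees, less where a joint would pass 70% of its speed; a pose out of reach is approached as far as the arm can. A call with a number of a shift or a turn outside -1 to 1 is refused whole. A call with a gripper value outside its range is refused whole. "grip" is the finger opening in mm, from 0 to 87, set as the call begins (left out, the last holds). The fingers move at their own pace and stop on an object; the grip force is fixed at half the most. Time passes only in rows, so rows that do not move let the fingers close. It gives the time, the measured TCP pose, the force, the opening and the grip force at its end, in the units of the state.
- sense(): the state, without advancing time (a new reading comes with each control period).
- eyes.capture(name): name is "scene" or "top"; returns the picture (384x512x3 uint8, blue, green, red); there is no depth.
- eyes.get_calibration(name): a dict with "camera_matrix" (3x3 intrinsics, pixels), "k1" (the pictures are not rectified: a ray, as slopes to the right and down, at radius r is drawn at 1 + k1 r^2 times it, then the intrinsics apply), "R" (3x3) and "t" (3): a world point X has camera coordinates R X + t. Camera axes: x right, y down, z forward; pixel columns grow to the right and rows downward; lengths in m; the calibration is good to about 2 mm. A picture is of the moment at which its call begins. get_calibration takes no time and is no camera call.
- r.finish_job(): hands the job in; it is judged then, once.
Trained networks look in the newest picture that a camera, given by its name, has taken for a name from the list of things; names that differ only in an ending like _2 or _b are one class to them, and where a whole thing is asked for, a point or a joint stands for the part that bears it (a point fixed in the world has none). Each returns a list of dicts, best first, with "conf" (0 to 1); they miss things now and then, are a little off and sometimes report something else, mostly with a low value. They report only what shows in the picture. A call takes as long as a camera call.
- eyes.spot_in(camera, name): "centre" ([x, y, z] in m, in world coordinates, good to about 4 mm: the middle of the surface that is visible of it).
- eyes.outline_of(camera, name): "mask" (384x512 bool, what is visible of it).
The state is a dict: "time_s": time; "joints": joint angles; "joint_velocities": joint speeds; "effort": joint torques, N m; "tcp_pos": TCP position; "ee_rot": TCP orientation; "wrist_force": force on the tool from outside, world axes, zero at the start; "moment": the same for the moment, N m; "gripper_width": opening from 0.0 (shut) to 1.0 (fully open); "gripper_force": force on a finger pad.
Only numpy, scipy, OpenCV 4.12 (cv2) and the standard library are available. Lean on these libraries where they do the work, as an engineer would, in place of code of your own. Each camera call takes 0.05 s, during which the arm holds its last target. There are 200 camera calls.

## Working session

There is one attempt and no reset: what is moved stays moved. The work goes in short steps, Python scripts to look and compute and a tool call to move; the robot and the scene stay as the last step left them, time stands still between calls to the robot, and variables do not carry over. Pictures are saved under pics/ and viewed, at most 14 in all, crops included, and the job is handed in when it is done.

Besides the shell and the picture viewer there is one more tool, called as a command line: name --pt "numbers of a row" for each row, then --argument value for the rest. jog_arm: Moves the arm, as the interface text tells. Its arguments: {"type":"object","properties":{"increments":{"type":"array"},"grip":{"type":"number"}},"required":["increments"]}

```bash
ls; mkdir -p pics; python3 - <<'E'
from station import sense, eyes, r
import cv2, numpy as np
s=sense(); print(s['time_s'],s['tcp_pos'],np.round(s['ee_rot'],3).tolist(),s['gripper_width'])
for n in ('top','scene'):
    im=eyes.capture(n); cv2.imwrite(f'pics/{n}0.png',cv2.resize(im,None,fx=1.5,fy=1.5))
    c=eyes.get_calibration(n); print(n,c)
    for k in ('tray','stop','jaw','crank_knob','cap1','regulator','dead_cell','bin','mug','screwdriver','meter','cell1'):
        print(n,k,[(round(d['conf'],2),np.round(d['centre'],3).tolist()) for d in eyes.spot_in(n,k)])
E
```

```text
pics
0.0 [0.2425711  0.57577426 0.40366607] [[0.921, -0.389, -0.001], [-0.389, -0.921, -0.002], [0.0, 0.002, -1.0]] 0.9970434063643198
top {'camera_matrix': array([[448.37141022,   0.        , 257.21211248],
       [  0.        , 448.37141022, 196.5921634 ],
       [  0.        ,   0.        ,   1.        ]]), 'k1': -0.15563556604667658, 'R': array([[ 0.01508541, -0.99948966, -0.02815759],
       [-0.99924515, -0.01406153, -0.03621322],
       [ 0.0357988 ,  0.02868262, -0.99894732]]), 't': array([0.01170578, 0.60939988, 1.16104855])}
top tray [(0.7, [0.619, -0.048, 0.011])]
top stop [(0.56, [0.637, -0.245, 0.041])]
top jaw [(0.56, [0.622, -0.074, 0.036]), (0.38, [0.47, -0.238, 0.05])]
top crank_knob [(0.71, [0.593, 0.082, 0.056])]
top cap1 [(0.5, [0.454, -0.057, 0.054])]
top regulator [(0.92, [0.469, -0.236, 0.047])]
top dead_cell [(0.57, [0.64, -0.215, 0.058]), (0.22, [0.62, -0.048, 0.007])]
top bin [(0.76, [0.488, -0.38, 0.005])]
top mug [(0.61, [0.49, 0.402, 0.04])]
top screwdriver [(0.74, [0.748, -0.229, 0.025])]
top meter [(0.68, [0.778, 0.095, 0.033])]
top cell1 [(0.8, [0.457,
[... 681 characters left out ...]
034]), (0.45, [0.626, -0.053, 0.018])]
scene crank_knob [(0.59, [0.649, -0.224, 0.056]), (0.44, [0.58, 0.085, 0.056])]
scene cap1 [(0.51, [0.461, -0.059, 0.048]), (0.34, [0.748, -0.242, 0.025])]
scene regulator [(0.71, [0.48, -0.248, 0.047])]
scene dead_cell [(0.9, [0.648, -0.223, 0.059]), (0.31, [0.578, 0.089, 0.054]), (0.21, [0.462, -0.06, 0.05])]
scene bin [(0.87, [0.478, -0.372, 0.012])]
scene mug [(0.81, [0.495, 0.371, 0.059])]
scene screwdriver [(0.59, [0.752, -0.238, 0.024])]
scene meter [(0.57, [0.787, 0.083, 0.034])]
scene cell1 [(0.85, [0.473, -0.156, 0.042]), (0.74, [0.467, 0.23, 0.037]), (0.74, [0.626, -0.052, 0.017]), (0.57, [0.465, 0.128, 0.039]), (0.54, [0.644, -0.254, 0.04])]
```

View pics/top0.png

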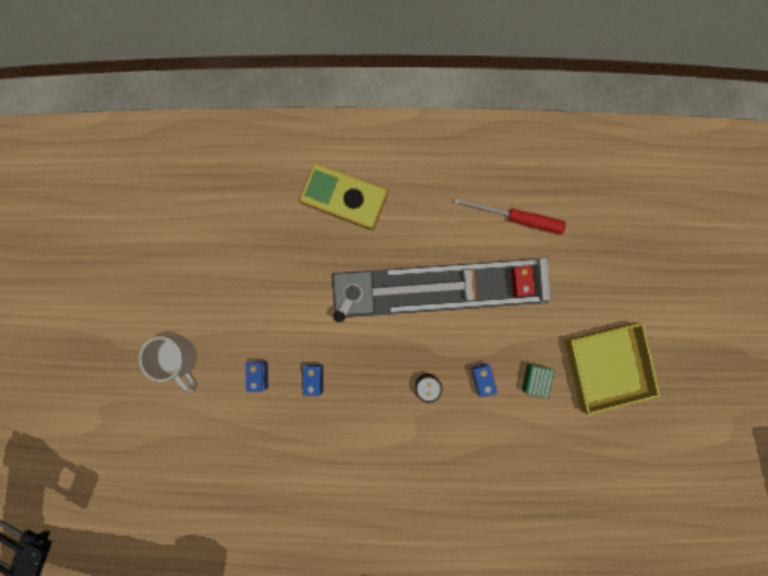

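View pics/scene0.png

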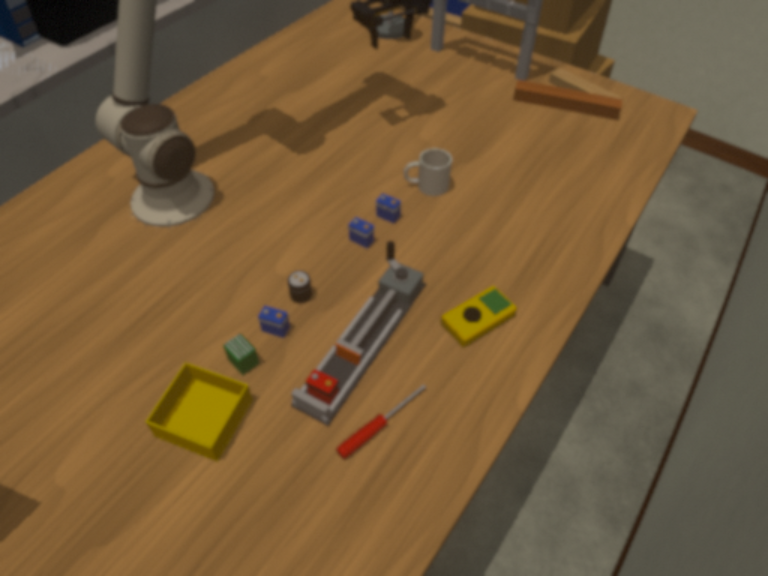

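The scene holds three blue cells, one cap and the regulator. The cells are at about (256,376), (312,380) and (485,380) in the top view, the cap at (428,388) and the regulator at (538,381). The dead cell is at (524,281) and the bin at (612,368). The knob is at (339,317), so the crank sits about 6.8 rad closed. Next I'll fit poses by silhouette.

```bash
cat > h.py <<'E'
from station import sense, eyes, r
import cv2, numpy as np
from scipy.optimize import minimize
def proj(n,X):
    c=eyes.get_calibration(n); p=np.asarray(X)@c['R'].T+c['t']; s=p[:,:2]/p[:,2:]
    s=s*(1+c['k1']*(s**2).sum(1,keepdims=True)); K=c['camera_matrix']
    return s*[K[0,0],K[1,1]]+K[:2,2]
def box(x0,x1,y0,y1,z0,z1): return np.array([[x,y,z] for x in (x0,x1) for y in (y0,y1) for z in (z0,z1)])/1e3
def cyl(R,z0,z1): a=np.linspace(0,2*np.pi,24,0); return np.array([[R*np.cos(t),R*np.sin(t),z] for t in a for z in (z0,z1)])/1e3
M=dict(cell=box(-25,25,-15,15,0,50),regulator=box(-25,25,-20,20,0,53),cap=cyl(23,0,52),bin=box(-65,65,-65,65,0,55),
 knob=cyl(9,55,97),tray=np.vstack([box(-36,36,-132,-118,0,46),box(-36,36,-118,169,0,22),box(-36,36,169,235,0,42)]))
def place(m,p):
    c,s=np.cos(p[2]),np.sin(p[2]); return m@np.array([[c,s,0],[-s,c,0],[0,0,1]])+[p[0],p[1],p[3] if len(p)>3 else 0]
def sil(n,X,u=4):
    im=np.zeros((384*u,512*u),np.uint8); h=cv2.convexHull(((proj(n,X)+.5)*u*16).astype(np.int32)); cv2.fillConvexPoly(im,h,1,shift=4)
    return cv2.resize(im.astype(np.float32),(512,384),interpolation=cv2.INTER_AREA)
def hullmask(m):
    cn,_=cv2.findContours(m.astype(np.uint8),0,2); o=np.zeros(m.shape,np.uint8)
    cv2.fillConvexPoly(o,cv2.convexHull(np.vstack([c for c in cn if cv2.contourArea(c)>15])),1); return o
def masks(cls,x0,tol=.04,cams=('top','scene'),z=.03):
    out={}
    for n in cams:
        q=proj(n,[[x0[0],x0[1],z]])[0]
        L=[(d['conf'],d['mask']) for d in eyes.outline_of(n,cls) if d['mask'].sum()>10]
        L=[(np.hypot(*(np.argwhere(m).mean(0)[::-1]-q)),m) for c,m in L]
        L=[l for l in L if l[0]<tol*400]
        if L: out[n]=min(L,key=lambda l:l[0])[1]
    return out
def fit(model,ms,x0,z=0,ang=True,yaws=(0,)):
    ms={n:hullmask(m).astype(np.float32) for n,m in ms.items()}
    def cost(p,y0):
        q=[p[0]/100,p[1]/100,(y0+p[2]/6) if ang else 0,z]
        return sum(np.abs(sil(n,place(model,q))-m).sum()/m.sum() for n,m in ms.items())/max(1,len(ms))
    best=None
    for y0 in yaws:
        s=minimize(cost,[x0[0]*100,x0[1]*100,0],args=(y0,),method='Nelder-Mead',options=dict(initial_simplex=np.array([[x0[0]*100,x0[1]*100,0]]+[[x0[0]*100+a,x0[1]*100+b,c] for a,b,c in((1,0,.5),(0,1,-.5),(-.5,-.5,.9))]),xatol=.01,fatol=1e-4))
        if best is None or s.fun<best[1]: best=(np.array([s.x[0]/100,s.x[1]/100,(y0+s.x[2]/6) if ang else 0]),s.fun)
    return best
def look(cls,model,x0,z=0,ang=True,yaws=(0,),cams=('top','scene'),tol=.06,snap=True):
    if snap: [eyes.capture(n) for n in cams]
    ms=masks(cls,x0,tol,cams); 
    if not ms: print(cls,'not seen'); return None
    b=fit(M[model],ms,x0,z,ang,yaws); print(cls,list(ms),'x %.4f y %.4f yaw %.1f cost %.3f'%(b[0][0],b[0][1],np.degrees(b[0][2]),b[1])); return b[0]
def goal(X,Y,Z,yawtool):
    """tool-frame increments (units) from now to grasp point X,Y,Z, tool yaw deg of tool x"""
    s=sense(); R=s['ee_rot']; g=s['tcp_pos']+R[:,2]*r.tcp_to_grasp
    d=R.T@(np.array([X,Y,Z])-g); yaw=np.degrees(np.arctan2(R[1,0],R[0,0])); dt=-((yawtool-yaw+180)%360-180)
    print('now grasp',np.round(g,4),'yaw %.1f'%yaw,'tool units',np.round(d/.02,2),'turn units %.2f'%(np.radians(dt)/.08)); return d
E
python3 - <<'E'
from h import *
Y=np.radians([-20,0,20])
for n in('top','scene'): eyes.capture(n)
for cams in (('top','scene'),('top',),('scene',)):
    k=dict(snap=False,cams=cams)
    look('tray','tray',[.612,-.10],yaws=Y,tol=.2,**k)
    look('bin','bin',[.485,-.375],yaws=Y,**k)
    look('dead_cell','cell',[.64,-.22],z=.006,yaws=Y,**k)
    look('cap1','cap',[.456,-.058],ang=False,**k)
    look('regulator','regulator',[.472,-.243],yaws=Y,**k)
    for c in ([.467,-.15],[.458,.135],[.465,.234]): look('cell1','cell',c,yaws=Y,tol=.04,**k)
    look('crank_knob','knob',[.58,.085],ang=False,**k)
goal(.58,.085,.15,-90)
E
```

```text
tray ['top', 'scene'] x 0.6290 y -0.1222 yaw 6.5 cost 0.195
bin ['top', 'scene'] x 0.4889 y -0.3720 yaw 14.7 cost 0.047
dead_cell ['top'] x 0.6366 y -0.2121 yaw 2.3 cost 0.082
cap1 ['top', 'scene'] x 0.4518 y -0.0555 yaw 0.0 cost 0.084
regulator ['top', 'scene'] x 0.4658 y -0.2449 yaw -12.2 cost 0.184
cell1 ['top', 'scene'] x 0.4654 y -0.1497 yaw 19.0 cost 0.120
cell1 ['top', 'scene'] x 0.4587 y 0.1437 yaw 0.8 cost 0.106
cell1 ['top', 'scene'] x 0.4624 y 0.2418 yaw 1.8 cost 0.229
crank_knob ['top', 'scene'] x 0.5830 y 0.0866 yaw 0.0 cost 0.753
tray ['top'] x 0.6266 y -0.1123 yaw 5.8 cost 0.164
bin ['top'] x 0.4893 y -0.3700 yaw 14.2 cost 0.022
dead_cell ['top'] x 0.6366 y -0.2121 yaw 2.3 cost 0.082
cap1 ['top'] x 0.4518 y -0.0552 yaw 0.0 cost 0.076
regulator ['top'] x 0.4672 y -0.2419 yaw -13.1 cost 0.078
cell1 ['top'] x 0.4659 y -0.1496 yaw 19.6 cost 0.096
cell1 ['top'] x 0.4594 y 0.1438 yaw 1.1 cost 0.081
cell1 ['top'] x 0.4647 y 0.2442 yaw 11.6 cost 0.245
crank_knob ['top'] x 0.5858 y 0.0883 yaw 0.0 cost 0.773
tray ['scene'] x 0.6337 y -0.1323 yaw 5.9 cost 0.202
bin ['scene'] x 0.4883 y -0.3749 yaw 14.9 cost 0.029
dead_cell not seen
cap1 ['scene'] x 0.4514 y -0.0557 yaw 0.0 cost 0.089
regulator ['scene'] x 0.4635 y -0.2463 yaw -15.9 cost 0.166
cell1 ['scene'] x 0.4651 y -0.1500 yaw 9.2 cost 0.128
cell1 ['scene'] x 0.4565 y 0.1417 yaw -3.8 cost 0.081
cell1 ['scene'] x 0.4590 y 0.2412 yaw -5.0 cost 0.134
crank_knob ['scene'] x 0.5823 y 0.0813 yaw 0.0 cost 0.649
now grasp [0.2427 0.576  0.2413] yaw -22.8 tool units [25.08 16.07  4.56] turn units 14.65
```

```bash
python3 - <<'E'
from h import *
im=eyes.capture('top'); o=im.copy()
for k,c in (('tray',(0,255,0)),('crank_knob',(255,0,255)),('jaw',(0,255,255)),('stop',(255,255,0))):
    L=eyes.outline_of('top',k)
    if L:
        print(k,L[0]['conf'],L[0]['mask'].sum()); cn,_=cv2.findContours(L[0]['mask'].astype(np.uint8),0,1); cv2.drawContours(o,cn,-1,c,1)
f=lambda a:cv2.resize(a[165:220,215:375],None,fx=5,fy=5,interpolation=cv2.INTER_CUBIC)
cv2.imwrite('pics/t1.png',np.vstack([f(im),f(o)]))
E
```

```text
tray 0.74 4010
crank_knob 0.62 215
jaw 0.67 3802
stop 0.71 274
```

View pics/t1.png

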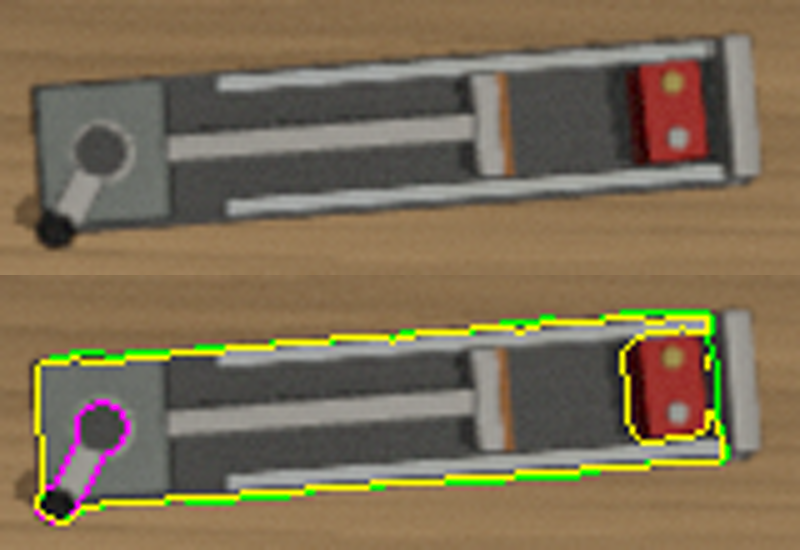

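```bash
python3 - <<'E'
from h import *
from scipy.optimize import least_squares
px=lambda u,v:np.array([215+(u+.5)/5-.5,165+(v+.5)/5-.5])
C=[((36,88),(36,235,42)),((163,83),(36,169,42)),((168,220),(-36,169,42)),((722,37),(36,-118,46)),((748,35),(36,-132,46)),((733,182),(-36,-118,46)),((760,178),(-36,-132,46))]
P=np.array([px(*a) for a,b in C]); B=np.array([b for a,b in C])/1e3
f=lambda p:(proj('top',place(B,p))-P).ravel()
s=least_squares(f,[.62,-.1,.08]); p=s.x; print(np.round(p,4),np.degrees(p[2]),np.round(s.fun,2))
T=lambda x,y,z:place(np.array([[x,y,z]])/1e3,p)[0]
print('axis',T(0,202,78),'stop',T(0,-118,6))
def ray(q,z,n='top'): return least_squares(lambda a:(proj(n,[[a[0],a[1],z]])-q).ravel(),[.6,0]).x
def inv(w): d=np.array(w)-p[:2]; c,s_=np.cos(p[2]),np.sin(p[2]); return np.array([c*d[0]+s_*d[1],-s_*d[0]+c*d[1]])*1e3
k=ray(px(56,229),.097); print('knob',k,inv(k), 'r,ang',np.hypot(*(inv(k)-[0,202])),np.arctan2(inv(k)[1]-202,-inv(k)[0]))
print('jawface',inv(ray(px(510,124),.043)),'hub',inv(ray(px(101,152),.06)))
print('dead',inv([.6366,-.2121]))
E
```

```text
[ 0.6273 -0.1245  0.0864] 4.950543438214931 [-0.73  0.28 -0.42 -0.62  0.57  0.13  0.05  0.36  0.26  0.38  0.12 -0.46
  0.15 -0.06]
axis [0.60986021 0.07672261 0.078     ] stop [ 0.63747487 -0.24208365  0.006     ]
knob [0.57148373 0.09388757] [-36.75205417 222.4126504 ] r,ang 42.04033518036769 0.5069912634501208
jawface [ 0.58408673 -6.63963056] hub [  0.65682658 200.74507507]
dead [  1.71586057 -88.05270814]
```

jog_arm --pt "1 1 0 0.97" --pt "1 0.7 0 0.97" --pt "0 0 0 0.97" --pt "0 0 0 0.97" --pt "0 0 0 0.97" --pt "0 0 0 0.97" --pt "0 0 0 0.97" --grip 45

```text
time_s: 4.15
tcp_pos: [0.2647, 0.5281, 0.4049]
ee_rot: [[0.586, -0.811, 0.0], [-0.811, -0.586, 0.0], [-0.0, -0.0, -1.0]]
wrist_force: [0.1, 0.7, 0.1]
gripper_width: 0.535
gripper_force: 0.0
```

jog_arm --pt "0 0 0 0.97" --pt "0 0 0 0.97" --pt "0 0 0 0.97" --pt "0 0 0 0.97" --pt "0 0 0 0.97" --pt "0 0 0 0.97" --pt "0 0 0 0.97"

```text
time_s: 4.85
tcp_pos: [0.2647, 0.5281, 0.4048]
ee_rot: [[0.082, -0.997, 0.0], [-0.997, -0.082, 0.0], [-0.0, -0.0, -1.0]]
wrist_force: [0.2, 1.0, 1.0]
gripper_width: 0.521
gripper_force: 0.0
```

```bash
python3 -c "
from h import *
goal(.570,.095,.15,-85.05)"
```

```text
now grasp [0.2647 0.5282 0.2413] yaw -85.3 tool units [ 22.84 -13.43   4.56] turn units -0.05
```

jog_arm --pt "1 -0.58 0 0" --pt "1 -0.58 0 0" --pt "1 -0.58 0 0" --pt "1 -0.58 0 0" --pt "1 -0.58 0 0" --pt "1 -0.58 0 0" --pt "1 -0.58 0 0" --pt "1 -0.58 0 0" --pt "1 -0.58 0 0" --pt "1 -0.58 0 0"

```text
time_s: 5.85
tcp_pos: [0.3979, 0.337, 0.4049]
ee_rot: [[0.086, -0.996, 0.0], [-0.996, -0.086, 0.0], [-0.0, -0.0, -1.0]]
wrist_force: [0.1, -0.3, 0.7]
gripper_width: 0.52
gripper_force: 0.0
```

jog_arm --pt "1 -0.58 0 0" --pt "1 -0.58 0 0" --pt "1 -0.58 0 0" --pt "1 -0.58 0 0" --pt "1 -0.58 0.3 0" --pt "1 -0.6 0.5 0" --pt "1 -0.6 1 0" --pt "1 -0.6 1 0" --pt "1 -0.6 1 0" --pt "1 -0.6 0.7 0"

```text
time_s: 6.85
tcp_pos: [0.532, 0.1477, 0.3136]
ee_rot: [[0.086, -0.996, -0.002], [-0.996, -0.086, -0.001], [0.001, 0.002, -1.0]]
wrist_force: [0.4, 0.3, -0.8]
gripper_width: 0.515
gripper_force: 0.0
```

jog_arm --pt "1 -0.6 0 0" --pt "1 -0.6 0 0" --pt "0.8 -0.6 0 0" --pt "0 0 0 0" --pt "0 0 0 0"

```text
time_s: 7.35
tcp_pos: [0.5724, 0.096, 0.3147]
ee_rot: [[0.085, -0.996, -0.0], [-0.996, -0.085, -0.0], [-0.0, 0.0, -1.0]]
wrist_force: [-0.6, -0.6, 0.7]
gripper_width: 0.513
gripper_force: 0.0
```

```bash
python3 - <<'E'
from h import *
goal(.570,.095,.078,-85.05)
im=eyes.capture('scene'); im2=eyes.capture('top')
q=proj('scene',[[.57,.095,.078]])[0].astype(int); print(q)
a=cv2.resize(im[q[1]-45:q[1]+45,q[0]-45:q[0]+45],(400,400)); q=proj('top',[[.57,.095,.078]])[0].astype(int)
b=cv2.resize(im2[q[1]-45:q[1]+45,q[0]-45:q[0]+45],(400,400)); cv2.imwrite('pics/k1.png',np.hstack([a,b]))
E
```

```text
now grasp [0.5723 0.096  0.1512] yaw -85.1 tool units [0.04 0.12 3.66] turn units -0.02
[260 165]
```

View pics/k1.png

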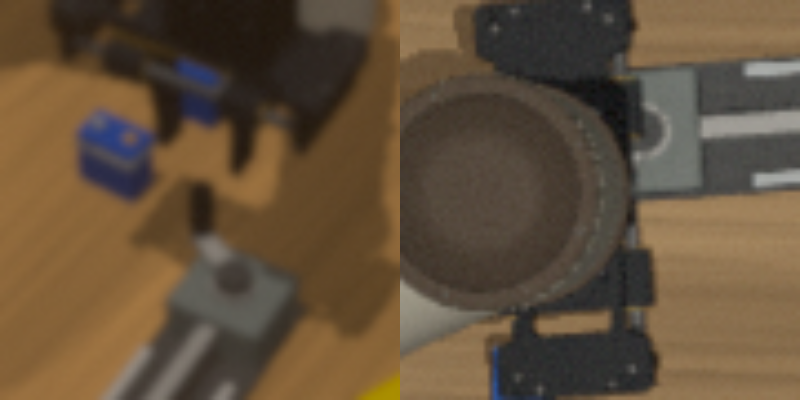

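The knob sits between the open fingers, at about (203,208) in the left crop against a predicted (200,200). Now I go down and grip.

jog_arm --pt "0 0 0.6 0" --pt "0 0 0.6 0" --pt "0 0 0.6 0" --pt "0 0 0.6 0" --pt "0 0 0.6 0" --pt "0 0 0.6 0" --pt "0 0 0 0"

```text
time_s: 8.15
tcp_pos: [0.572, 0.0966, 0.2403]
ee_rot: [[0.085, -0.996, -0.004], [-0.996, -0.085, -0.002], [0.001, 0.004, -1.0]]
wrist_force: [-0.3, -0.4, -0.5]
gripper_width: 0.522
gripper_force: 0.0
```

jog_arm --pt "0 0 0 0" --pt "0 0 0 0" --pt "0 0 0 0" --pt "0 0 0 0" --pt "0 0 0 0" --grip 10

```text
time_s: 8.65
tcp_pos: [0.5717, 0.0966, 0.2431]
ee_rot: [[0.085, -0.996, -0.003], [-0.996, -0.085, -0.001], [0.001, 0.003, -1.0]]
wrist_force: [-3.9, -0.4, 4.7]
gripper_width: 0.198
gripper_force: 30.0
```

```bash
python3 - <<'E'
from h import *
goal(.570,.095,.078,-85.05); s=sense(); print(s['wrist_force'],s['moment'],s['gripper_width']*87,s['gripper_force'])
R=45/20
a0=.53; n=17; a=a0-np.arange(n+1)*.4
# tool x=-tray y, tool y=-tray x ; tray rel = 45*(-cos a, sin a)
q=np.c_[-R*np.sin(a),R*np.cos(a)]; print(np.round(np.diff(q,axis=0),2).tolist())
E
```

```text
now grasp [0.5712 0.0964 0.0796] yaw -85.1 tool units [0.07 0.07 0.08] turn units -0.01
[-3.9126967  -0.4479157   4.71475465] [ 0.01372698  1.3672643  -0.0055182 ] 17.242712755805208 29.970340792788193
[[0.85, 0.29], [0.89, -0.06], [0.8, -0.4], [0.58, -0.68], [0.26, -0.85], [-0.09, -0.89], [-0.43, -0.78], [-0.7, -0.56], [-0.86, -0.24], [-0.89, 0.11], [-0.77, 0.45], [-0.54, 0.72], [-0.21, 0.87], [0.14, 0.88], [0.47, 0.76], [0.73, 0.51], [0.87, 0.19]]
```

jog_arm --pt "0.43 0.15 0 0" --pt "0.43 0.14 0 0" --pt "0.45 -0.03 0 0" --pt "0.45 -0.03 0 0"

```text
time_s: 9.05
tcp_pos: [0.5696, 0.0615, 0.2431]
ee_rot: [[0.086, -0.996, -0.004], [-0.996, -0.086, 0.0], [-0.0, 0.004, -1.0]]
wrist_force: [-4.4, 2.7, 4.7]
gripper_width: 0.199
gripper_force: 30.0
```

```bash
cat >> h.py <<'E'
P=np.array([.6273,-.1245,.0864])
def tray(w): d=np.array(w[:2])-P[:2]; c,s=np.cos(P[2]),np.sin(P[2]); return np.array([c*d[0]+s*d[1],-s*d[0]+c*d[1]])*1e3
def world(x,y): return place(np.array([[x,y,0]])/1e3,P)[0][:2]
def crank():
    s=sense(); g=s['tcp_pos']+s['ee_rot'][:,2]*r.tcp_to_grasp; t=tray(g)-[0,202]
    print('t %.2f'%s['time_s'],'knob tray rel',np.round(t,1),'r %.1f'%np.hypot(*t),'ang %.3f'%np.arctan2(t[1],-t[0]),'z %.4f'%g[2],'F',np.round(s['wrist_force'],1),'w %.1f'%(s['gripper_width']*87),np.round(s['gripper_force'],1))
E
python3 -c "
from h import *
crank()"
```

```text
t 9.05 knob tray rel [-42.1 -11.6] r 43.7 ang -0.270 z 0.0796 F [-4.4  2.7  4.7] w 17.3 30.0
```

jog_arm --pt "0.8 -0.4 0 0" --pt "0.58 -0.68 0 0" --pt "0.26 -0.85 0 0" --pt "-0.09 -0.89 0 0" --pt "-0.43 -0.78 0 0" --pt "-0.7 -0.56 0 0" --pt "-0.86 -0.24 0 0"

```text
time_s: 9.75
tcp_pos: [0.6575, 0.0765, 0.2429]
ee_rot: [[0.084, -0.996, -0.005], [-0.996, -0.084, -0.003], [0.003, 0.006, -1.0]]
wrist_force: [-6.8, -4.9, 6.4]
gripper_width: 0.201
gripper_force: 30.0
```

```bash
python3 -c "
from h import *
crank()"
```

```text
t 9.75 knob tray rel [46.6 -4.7] r 46.8 ang -3.040 z 0.0794 F [-6.8 -4.9  6.4] w 17.5 30.0
```

jog_arm --pt "-0.89 0.11 0 0" --pt "-0.77 0.45 0 0" --pt "-0.54 0.72 0 0" --pt "-0.21 0.87 0 0" --pt "0.14 0.88 0 0" --pt "0.47 0.76 0 0" --pt "0.73 0.51 0 0" --pt "0.87 0.19 0 0" --pt "0 0 0 0"

```text
time_s: 10.65
tcp_pos: [0.567, 0.0731, 0.2431]
ee_rot: [[0.084, -0.996, -0.002], [-0.996, -0.084, -0.0], [0.0, 0.002, -1.0]]
wrist_force: [-5.5, -0.7, 4.6]
gripper_width: 0.198
gripper_force: 30.0
```

```bash
python3 -c "
from h import *
crank()"
```

```text
t 10.65 knob tray rel [-43.4   0.1] r 43.4 ang 0.002 z 0.0796 F [-5.5 -0.7  4.6] w 17.2 30.0
```

jog_arm --pt "0.15 0 0 0" --pt "0 0 0 0"

```text
time_s: 10.85
tcp_pos: [0.5673, 0.0719, 0.243]
ee_rot: [[0.085, -0.996, -0.004], [-0.996, -0.085, 0.001], [-0.001, 0.003, -1.0]]
wrist_force: [-7.6, 7.0, 7.4]
gripper_width: 0.196
gripper_force: 30.0
```

```bash
python3 -c "
from h import *
crank()"
```

```text
t 10.85 knob tray rel [-43.4  -0.9] r 43.4 ang -0.021 z 0.0795 F [-7.6  7.   7.4] w 17.0 30.0
```

jog_arm --pt "-0.15 0 0 0" --pt "0 0 0 0" --pt "0 0 0 0" --pt "0 0 0 0" --grip 50

```text
time_s: 11.25
tcp_pos: [0.5687, 0.0741, 0.2427]
ee_rot: [[0.086, -0.996, 0.001], [-0.996, -0.086, 0.0], [-0.0, -0.001, -1.0]]
wrist_force: [0.4, -0.1, -0.5]
gripper_width: 0.474
gripper_force: 0.0
```

jog_arm --pt "0 0 -0.5 0" --pt "0 0 -1 0" --pt "0 0 -1 0" --pt "0 0 -1 0" --pt "0 0 -0.5 0" --pt "0 0 0 0" --grip 80

```text
time_s: 11.85
tcp_pos: [0.5686, 0.074, 0.3247]
ee_rot: [[0.086, -0.996, 0.004], [-0.996, -0.086, 0.001], [-0.001, -0.004, -1.0]]
wrist_force: [0.0, 0.3, -0.7]
gripper_width: 0.909
gripper_force: 0.0
```

```bash
sed -i 's/P=np.array(\[.6273/P=np.array([.6288/' h.py; python3 - <<'E'
from h import *
p=look('dead_cell','cell',[.64,-.21],z=.006,yaws=np.radians([-10,5,20])); print(tray(p))
goal(*world(0,-88),.046,-85.05)
E
```

```text
dead_cell ['top', 'scene'] x 0.6359 y -0.2138 yaw 4.7 cost 0.101
[ -0.60562366 -89.57490569]
now grasp [0.5675 0.0738 0.1581] yaw -85.1 tool units [14.54 -2.22  5.61] turn units -0.01
```

jog_arm --pt "1 -0.15 0 0" --pt "1 -0.15 0 0" --pt "1 -0.15 0 0" --pt "1 -0.15 0 0" --pt "1 -0.15 0 0" --pt "1 -0.15 0 0" --pt "1 -0.15 0 0" --pt "1 -0.15 0 0" --pt "1 -0.15 0 0" --pt "1 -0.15 0 0" --grip 80

```text
time_s: 13.05
tcp_pos: [0.6152, -0.1235, 0.3213]
ee_rot: [[0.085, -0.996, -0.003], [-0.996, -0.085, 0.0], [-0.0, 0.003, -1.0]]
wrist_force: [0.1, 0.3, 0.0]
gripper_width: 0.918
gripper_force: 0.0
```

jog_arm --pt "1 -0.15 0 0" --pt "1 -0.15 0 0" --pt "1 -0.15 0 0" --pt "1 -0.15 0 0" --pt "0.6 -0.1 0 0" --pt "0 0 1 0" --pt "0 0 1 0" --pt "0 0 0.5 0" --pt "0 0 0 0"

```text
time_s: 13.95
tcp_pos: [0.6365, -0.2129, 0.2703]
ee_rot: [[0.086, -0.996, -0.005], [-0.996, -0.086, 0.001], [-0.001, 0.005, -1.0]]
wrist_force: [0.3, -0.7, 0.3]
gripper_width: 0.919
gripper_force: 0.0
```

```bash
python3 - <<'E'
from h import *
goal(*world(0,-89),.046,-85.05)
E
```

```text
now grasp [ 0.6357 -0.2128  0.1068] yaw -85.1 tool units [ 0.03 -0.05  3.04] turn units -0.01
```

Then down, grip and lift.

jog_arm --pt "0 0 0.8 0" --pt "0 0 0.8 0" --pt "0 0 0.8 0" --pt "0 0 0.6 0" --pt "0 0 0 0"

```text
time_s: 14.45
tcp_pos: [0.6367, -0.2129, 0.2114]
ee_rot: [[0.086, -0.996, -0.003], [-0.996, -0.086, 0.0], [-0.001, 0.003, -1.0]]
wrist_force: [0.0, 1.2, -0.1]
gripper_width: 0.917
gripper_force: 0.0
```

jog_arm --pt "0 0 0 0" --pt "0 0 0 0" --pt "0 0 0 0" --pt "0 0 0 0" --pt "0 0 0 0" --grip 40

```text
time_s: 14.95
tcp_pos: [0.637, -0.2132, 0.2133]
ee_rot: [[0.086, -0.996, 0.0], [-0.996, -0.086, -0.0], [0.0, -0.0, -1.0]]
wrist_force: [-0.2, -0.1, 1.4]
gripper_width: 0.573
gripper_force: 29.8
```

jog_arm --pt "0 0 -0.5 0" --pt "0 0 -0.8 0" --pt "0 0 -1 0" --pt "0 0 -1 0" --pt "0 0 -1 0" --pt "0 0 -0.7 0" --pt "0 0 0 0"

```text
time_s: 15.65
tcp_pos: [0.6375, -0.2132, 0.3156]
ee_rot: [[0.086, -0.996, 0.005], [-0.996, -0.086, -0.001], [0.001, -0.005, -1.0]]
wrist_force: [0.5, -0.2, -0.8]
gripper_width: 0.576
gripper_force: 29.8
```

```bash
python3 - <<'E'
from h import *
goal(.4889,-.372,.085,-90+14.5)
E
```

```text
now grasp [ 0.6383 -0.2134  0.1521] yaw -85.1 tool units [7.26 8.14 3.33] turn units -2.09
```

jog_arm --pt "0.9 1 0 0" --pt "0.9 1 0 0" --pt "0.9 1 0 0" --pt "0.9 1 0 0" --pt "0.9 1 0 0" --pt "0.9 1 0 0" --pt "0.9 1 0 0" --pt "0.95 1 0 0" --pt "0 0.14 0 0" --pt "0 0 0 0"

```text
time_s: 16.65
tcp_pos: [0.4864, -0.3718, 0.3118]
ee_rot: [[0.084, -0.996, -0.002], [-0.996, -0.084, 0.001], [-0.001, 0.001, -1.0]]
wrist_force: [-0.3, 0.6, -1.8]
gripper_width: 0.572
gripper_force: 29.8
```

jog_arm --pt "0 0 1 0" --pt "0 0 1 0" --pt "0 0 1 0" --pt "0 0 1 0" --pt "0 0 0.7 0" --pt "0 0 0 0"

```text
time_s: 17.25
tcp_pos: [0.4871, -0.3706, 0.2162]
ee_rot: [[0.086, -0.996, -0.005], [-0.996, -0.086, 0.002], [-0.003, 0.004, -1.0]]
wrist_force: [-1.2, -0.4, -0.9]
gripper_width: 0.575
gripper_force: 29.8
```

```bash
python3 - <<'E'
from h import *
goal(.4889,-.372,.055,-90+14.5);s=sense();print(s['gripper_width']*87,s['wrist_force'])
E
```

```text
now grasp [ 0.4863 -0.3702  0.0527] yaw -85.1 tool units [ 0.1  -0.12 -0.11] turn units -2.09
49.984521204384784 [-1.20644719 -0.35868141 -0.85319335]
```

Release and lift, then check the bin and measure the regulator (nearest).

jog_arm --pt "0 0 0 0" --pt "0 0 0 0" --pt "0 0 0 0" --grip 66

```text
time_s: 17.55
tcp_pos: [0.4878, -0.3717, 0.2202]
ee_rot: [[0.086, -0.996, 0.003], [-0.996, -0.086, -0.001], [0.002, -0.003, -1.0]]
wrist_force: [-0.2, 0.2, -0.2]
gripper_width: 0.724
gripper_force: 0.0
```

jog_arm --pt "0 0 -0.7 0" --pt "0 0 -1 0" --pt "0 0 -1 0" --pt "0 0 -1 0" --pt "0 0 -1 0" --pt "0 0 0 0"

```text
time_s: 18.15
tcp_pos: [0.4879, -0.3721, 0.3179]
ee_rot: [[0.086, -0.996, 0.008], [-0.996, -0.086, -0.005], [0.005, -0.008, -1.0]]
wrist_force: [0.5, 0.1, -0.4]
gripper_width: 0.757
gripper_force: 0.0
```

```bash
python3 - <<'E'
from h import *
for n in('top','scene'):
    eyes.capture(n); print([(round(d['conf'],2),np.round(d['centre'],3)) for d in eyes.spot_in(n,'dead_cell')][:2])
p=look('regulator','regulator',[.468,-.242],yaws=np.radians([-25,-10,5]),snap=False)
p=look('cell1','cell',[.466,-.150],yaws=np.radians([0,15,30]),snap=False,tol=.04)
goal(.466,-.243,.15,-90-13)
E
```

```text
[(0.19, array([ 0.744, -0.232,  0.023]))]
[(0.71, array([ 0.505, -0.38 ,  0.055])), (0.38, array([0.609, 0.005, 0.032]))]
regulator ['top', 'scene'] x 0.4667 y -0.2406 yaw -26.1 cost 0.267
cell1 ['top', 'scene'] x 0.4651 y -0.1496 yaw 16.7 cost 0.142
now grasp [ 0.4868 -0.3714  0.1484] yaw -85.1 tool units [-6.48  0.49 -0.07] turn units 3.91
```

jog_arm --pt "-1 0.1 0 0" --pt "-1 0.1 0 0" --pt "-1 0.1 0 0" --pt "-1 0.1 0 0" --pt "-1 0.1 0 0" --pt "-1 0 0 0" --pt "-0.5 0 0 0.9" --pt "0 0 0 0.9" --pt "0 0 0 0.9" --pt "0 0 0 0.8" --grip 80

```text
time_s: 19.55
tcp_pos: [0.4662, -0.2427, 0.3124]
ee_rot: [[-0.195, -0.981, -0.001], [-0.981, 0.195, 0.0], [0.0, 0.001, -1.0]]
wrist_force: [-0.2, -0.1, -0.7]
gripper_width: 0.921
gripper_force: 0.0
```

```bash
python3 - <<'E'
from h import *
eyes.capture('scene');eyes.capture('top')
look('regulator','regulator',[.468,-.242],yaws=np.radians([-25,-10,5]),snap=False,cams=('scene',))
goal(.4665,-.242,.040,-90-11)
im=eyes.capture('scene'); q=proj('scene',[[.4665,-.242,.03]])[0].astype(int)
a=cv2.resize(im[q[1]-50:q[1]+50,q[0]-60:q[0]+60],None,fx=4,fy=4); cv2.imwrite('pics/r1.png',a)
E
```

```text
regulator ['scene'] x 0.4651 y -0.2459 yaw -7.8 cost 0.123
now grasp [ 0.466  -0.2428  0.1489] yaw -101.1 tool units [-0.05 -0.02  5.45] turn units -0.01
```

View pics/r1.png

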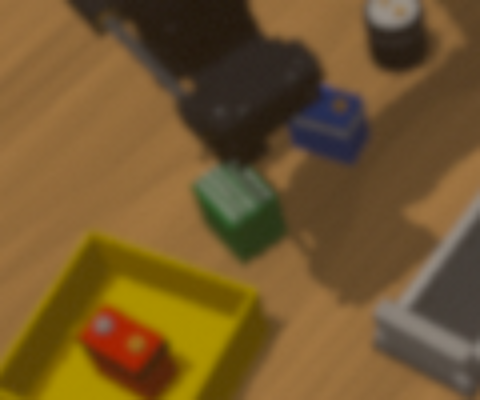

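The dead cell is in the bin at (120,340), and the regulator stands at (238,210) under the gripper. Lowering now.

jog_arm --pt "0.05 0 1 0" --pt "0 0 1 0" --pt "0 0 1 0" --pt "0 0 1 0" --pt "0 0 0.8 0" --pt "0 0 0.6 0" --pt "0 0 0 0"

```text
time_s: 20.45
tcp_pos: [0.4654, -0.2438, 0.2031]
ee_rot: [[-0.193, -0.981, -0.004], [-0.981, 0.193, 0.001], [-0.0, 0.004, -1.0]]
wrist_force: [0.3, -0.1, 0.9]
gripper_width: 0.919
gripper_force: 0.0
```

jog_arm --pt "0 0 0 0" --pt "0 0 0 0" --pt "0 0 0 0" --pt "0 0 0 0" --pt "0 0 0 0" --grip 40

```text
time_s: 20.95
tcp_pos: [0.466, -0.2439, 0.2053]
ee_rot: [[-0.193, -0.981, 0.001], [-0.981, 0.193, -0.0], [0.0, -0.001, -1.0]]
wrist_force: [-0.3, 0.3, 1.7]
gripper_width: 0.57
gripper_force: 30.0
```

```bash
python3 - <<'E'
from h import *
goal(*world(0,-96),.047,-85.05);s=sense();print(s['gripper_width']*87,s['wrist_force'])
E
```

```text
now grasp [ 0.4662 -0.2439  0.0418] yaw -101.1 tool units [-2.82 -8.15 -0.25] turn units -3.51
49.63044971878814 [-0.34539255  0.3407303   1.6642224 ]
```

jog_arm --pt "0 0 -0.6 0" --pt "0 0 -1 0" --pt "0 0 -1 0" --pt "0 0 -1 -0.5" --pt "0 0 -0.6 -1" --pt "0 0 0 -1" --pt "0 0 0 -1" --pt "0 0 0 0"

```text
time_s: 21.75
tcp_pos: [0.4656, -0.2438, 0.2894]
ee_rot: [[0.085, -0.996, 0.0], [-0.996, -0.085, 0.0], [-0.0, -0.0, -1.0]]
wrist_force: [-0.0, -0.3, -2.0]
gripper_width: 0.574
gripper_force: 30.0
```

```bash
python3 - <<'E'
from h import *
goal(*world(0,-95),.048,-85.05);s=sense();print(s['gripper_width']*87,s['gripper_force'])
E
```

```text
now grasp [ 0.4657 -0.2437  0.1259] yaw -85.1 tool units [-0.5  -8.64  3.9 ] turn units -0.01
49.96472557785681 29.996213908307254
```

jog_arm --pt "-0.1 -1 0 0" --pt "-0.1 -1 0 0" --pt "-0.1 -1 0 0" --pt "-0.1 -1 0 0" --pt "-0.1 -1 0 0" --pt "0 -1 0 0" --pt "0 -1 0 0" --pt "0 -1 0 0" --pt "0 -0.64 0 0" --pt "0 0 0 0"

```text
time_s: 22.75
tcp_pos: [0.6384, -0.2188, 0.2882]
ee_rot: [[0.085, -0.996, -0.0], [-0.996, -0.085, 0.0], [-0.0, 0.0, -1.0]]
wrist_force: [-1.1, -0.0, -2.9]
gripper_width: 0.574
gripper_force: 30.0
```

jog_arm --pt "0 0 0.7 0" --pt "0 0 0.7 0" --pt "0 0 0.7 0" --pt "0 0 0.3 0" --pt "0 0 0 0"

```text
time_s: 23.25
tcp_pos: [0.6365, -0.2191, 0.2388]
ee_rot: [[0.085, -0.996, -0.004], [-0.996, -0.085, 0.001], [-0.001, 0.004, -1.0]]
wrist_force: [-0.4, 0.1, -1.9]
gripper_width: 0.575
gripper_force: 30.0
```

```bash
python3 - <<'E'
from h import *
goal(*world(0,-95),.048,-85.05);s=sense();print(s['gripper_width']*87,s['gripper_force'])
E
```

```text
now grasp [ 0.6359 -0.219   0.0753] yaw -85.1 tool units [ 0.01 -0.06  1.36] turn units -0.01
50.01067960870203 29.997186362743378
```

jog_arm --pt "0 -0.05 0.3 0" --pt "0 0 0.3 0" --pt "0 0 0.3 0" --pt "0 0 0.2 0" --pt "0 0 0.2 0" --pt "0 0 0 0"

```text
time_s: 23.85
tcp_pos: [0.638, -0.219, 0.214]
ee_rot: [[0.085, -0.996, -0.001], [-0.996, -0.085, 0.0], [-0.0, 0.001, -1.0]]
wrist_force: [-0.1, -0.0, -2.8]
gripper_width: 0.564
gripper_force: 30.0
```

```bash
python3 - <<'E'
from h import *
goal(*world(0,-95),.048,-85.05);s=sense();print(s['gripper_width']*87,s['gripper_force'])
E
```

```text
now grasp [ 0.6378 -0.2189  0.0505] yaw -85.1 tool units [0.01 0.04 0.12] turn units -0.01
49.06709458332438 29.997015916742384
```

jog_arm --pt "0 0 0.08 0" --pt "0 0 0.05 0" --pt "0 0 0 0"

```text
time_s: 24.15
tcp_pos: [0.6382, -0.219, 0.2122]
ee_rot: [[0.085, -0.996, 0.0], [-0.996, -0.085, 0.0], [-0.0, -0.0, -1.0]]
wrist_force: [0.5, -0.1, -1.2]
gripper_width: 0.571
gripper_force: 30.0
```

jog_arm --pt "0 0 0 0" --pt "0 0 0 0" --pt "0 0 0 0" --pt "0 0 -0.5 0" --pt "0 0 -1 0" --pt "0 0 -1 0" --pt "0 0 -1 0" --pt "0 0 -1 0" --pt "0 0 -0.6 0" --pt "0 0 0 0" --grip 78

```text
time_s: 25.15
tcp_pos: [0.6386, -0.2191, 0.317]
ee_rot: [[0.086, -0.996, 0.005], [-0.996, -0.086, -0.001], [0.001, -0.005, -1.0]]
wrist_force: [-0.3, 0.1, -0.1]
gripper_width: 0.895
gripper_force: 0.0
```

```bash
python3 - <<'E'
from h import *
p=look('cell1','cell',[.466,-.150],yaws=np.radians([0,15,30]),tol=.04)
goal(*p[:2],.042,-90+np.degrees(p[2]))
p=look('regulator','regulator',[.637,-.219],z=.006,yaws=np.radians([5]),cams=('scene',),snap=False)
E
```

```text
cell1 ['top'] x 0.4663 y -0.1538 yaw 21.9 cost 0.599
now grasp [ 0.6375 -0.2189  0.1493] yaw -85.1 tool units [-3.97  8.23  5.39] turn units -3.70
regulator ['scene'] x 0.6360 y -0.2174 yaw 4.5 cost 0.240
```

jog_arm --pt "-0.5 1 0 0" --pt "-0.5 1 0 0" --pt "-0.5 1 0 0" --pt "-0.5 1 0 0" --pt "-0.5 1 0 0" --pt "-0.5 1 0 0" --pt "-0.5 1 0 0" --pt "-0.5 1 0 0" --pt "-0.16 0.27 0 -1" --pt "0 0 0 -1"

```text
time_s: 26.4
tcp_pos: [0.4651, -0.1499, 0.3137]
ee_rot: [[0.247, -0.969, -0.002], [-0.969, -0.247, 0.0], [-0.001, 0.002, -1.0]]
wrist_force: [1.2, 0.0, 0.3]
gripper_width: 0.894
gripper_force: 0.0
```

```bash
python3 - <<'E'
from h import *
p=look('cell1','cell',[.466,-.150],yaws=np.radians([0,15,30]),tol=.04,cams=('scene',))
goal(.4655,-.150,.042,-76)
look('regulator','regulator',[.637,-.219],z=.006,yaws=np.radians([-5,10]))
E
```

```text
cell1 not seen
now grasp [ 0.4659 -0.1502  0.1502] yaw -75.9 tool units [-0.01  0.01  5.41] turn units 0.02
regulator ['top', 'scene'] x 0.6379 y -0.2167 yaw 4.9 cost 0.183
```

```bash
python3 - <<'E'
from h import *
im=eyes.capture('scene'); q=proj('scene',[[.4655,-.15,.03]])[0].astype(int)
hsv=cv2.cvtColor(im,cv2.COLOR_BGR2HSV); m=cv2.inRange(hsv,(105,120,40),(130,255,255)); 
n,l,st,c=cv2.connectedComponentsWithStats(m)
for i in range(1,n):
    if st[i][4]>15: print(st[i],np.round(c[i],1))
print('predicted',q,[proj('scene',[[*place(np.array([[a,b,z]]),[.4655,-.15,np.radians(14)])[0]]])[0].round(1).tolist() for a,b,z in((.025,.015,.05),(.025,-.015,.05),(.025,.015,0),(.025,-.015,0),(-.025,-.015,0),(-.025,-.015,.05))])
cv2.imwrite('pics/c1.png',cv2.resize(im[q[1]-40:q[1]+40,q[0]-50:q[0]+50],None,fx=5,fy=5))
E
```

```text
[  0   0  15  30 241] [ 5.3 15.7]
[299   0  11   8  54] [303.4   3.4]
[253 132  11   7  32] [257.6 134.7]
[241 143  15  11 106] [247.9 148.2]
[173 206  16  10  62] [180.7 210.8]
predicted [182 212] [[192.0, 207.0], [187.3, 214.8], [193.9, 217.3], [189.4, 225.0], [174.3, 220.0], [171.7, 209.7]]
```

View pics/c1.png

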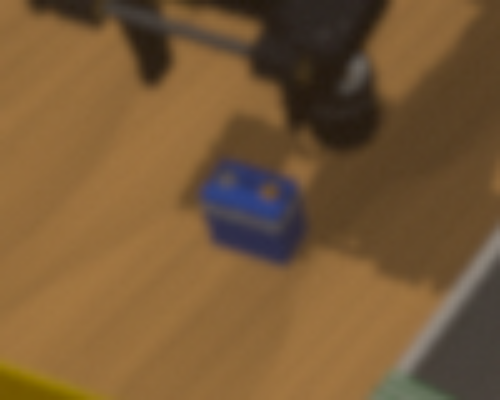

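The cell stands where predicted; its corners in the crop, (300,180), (203,190) and (290,262), match. Grasping it.

jog_arm --pt "0 0 1 0" --pt "0 0 1 0" --pt "0 0 1 0" --pt "0 0 1 0" --pt "0 0 0.8 0" --pt "0 0 0.6 0" --pt "0 0 0 0"

```text
time_s: 27.45
tcp_pos: [0.4659, -0.1503, 0.2045]
ee_rot: [[0.242, -0.97, -0.004], [-0.97, -0.242, 0.0], [-0.001, 0.004, -1.0]]
wrist_force: [-0.9, -0.0, 0.5]
gripper_width: 0.894
gripper_force: 0.0
```

jog_arm --pt "0 0 0 0" --pt "0 0 0 0" --pt "0 0 0 0" --pt "0 0 0 0" --pt "0 0 0 0" --grip 40

```text
time_s: 27.95
tcp_pos: [0.4664, -0.1503, 0.2067]
ee_rot: [[0.243, -0.97, 0.001], [-0.97, -0.243, -0.0], [0.0, -0.001, -1.0]]
wrist_force: [-0.5, 0.4, 2.6]
gripper_width: 0.573
gripper_force: 29.8
```

jog_arm --pt "0 0 -0.6 0" --pt "0 0 -1 0" --pt "0 0 -1 0" --pt "0 0 -1 1" --pt "0 0 -0.6 1" --pt "0 0 0 0"

```text
time_s: 28.55
tcp_pos: [0.4666, -0.1503, 0.2918]
ee_rot: [[0.086, -0.996, 0.004], [-0.996, -0.086, -0.0], [0.0, -0.004, -1.0]]
wrist_force: [0.4, 0.3, -1.4]
gripper_width: 0.574
gripper_force: 29.8
```

```bash
python3 - <<'E'
from h import *
goal(*world(0,-50),.048,-85.05);s=sense();print(s['gripper_width']*87,s['gripper_force'])
E
```

```text
now grasp [ 0.4673 -0.1503  0.1283] yaw -85.1 tool units [ 1.91 -8.14  4.05] turn units -0.01
49.96341682005892 29.848844669759274
```

jog_arm --pt "0.24 -1 0 0" --pt "0.24 -1 0 0" --pt "0.24 -1 0 0" --pt "0.24 -1 0 0" --pt "0.24 -1 0 0" --pt "0.24 -1 0 0" --pt "0.24 -1 0 0" --pt "0.23 -1 0 0" --pt "0 -0.15 0 0" --pt "0 0 0 0"

```text
time_s: 29.55
tcp_pos: [0.6318, -0.1743, 0.2883]
ee_rot: [[0.086, -0.996, -0.003], [-0.996, -0.086, 0.001], [-0.001, 0.003, -1.0]]
wrist_force: [-0.3, -0.2, -2.0]
gripper_width: 0.573
gripper_force: 29.8
```

jog_arm --pt "0 0 0.7 0" --pt "0 0 0.7 0" --pt "0 0 0.7 0" --pt "0 0 0.4 0" --pt "0 0 0 0"

```text
time_s: 30.05
tcp_pos: [0.6313, -0.1743, 0.2379]
ee_rot: [[0.085, -0.996, -0.004], [-0.996, -0.085, 0.0], [-0.001, 0.004, -1.0]]
wrist_force: [0.3, 0.6, -1.7]
gripper_width: 0.574
gripper_force: 29.8
```

```bash
python3 - <<'E'
from h import *
goal(*world(0,-50),.049,-85.05);s=sense();print(s['gripper_width']*87,s['gripper_force'])
E
```

```text
now grasp [ 0.6306 -0.1743  0.0744] yaw -85.1 tool units [ 0.01 -0.13  1.27] turn units -0.01
49.973464819504336 29.847878557629883
```

jog_arm --pt "0 -0.05 0.3 0" --pt "0 0 0.3 0" --pt "0 0 0.3 0" --pt "0 0 0.2 0" --pt "0 0 0.2 0" --pt "0 0 0.1 0" --pt "0 0 0 0"

```text
time_s: 30.75
tcp_pos: [0.633, -0.1743, 0.2128]
ee_rot: [[0.086, -0.996, -0.0], [-0.996, -0.086, -0.0], [0.0, 0.0, -1.0]]
wrist_force: [-1.4, 0.9, 1.5]
gripper_width: 0.574
gripper_force: 29.9
```

```bash
python3 - <<'E'
from h import *
goal(*world(0,-50),.049,-85.05);s=sense();print(s['gripper_width']*87,s['gripper_force'],s['wrist_force'])
E
```

```text
now grasp [ 0.633  -0.1743  0.0493] yaw -85.1 tool units [ 0.   -0.01  0.01] turn units -0.01
49.932253986725584 29.851328800432384 [-1.42863471  0.89274687  1.49238871]
```

Seated. Release, lift, and go look for the cap.

jog_arm --pt "0 0 0 0" --pt "0 0 0 0" --pt "0 0 0 0" --pt "0 0 -0.5 0" --pt "0 0 -1 0" --pt "0 0 -1 0" --pt "0 0 -1 0" --pt "0 0 -1 0" --pt "0 0 -0.6 0" --pt "0 0 0 0" --grip 78

```text
time_s: 31.75
tcp_pos: [0.6335, -0.1744, 0.3168]
ee_rot: [[0.086, -0.996, 0.005], [-0.996, -0.086, -0.001], [0.001, -0.005, -1.0]]
wrist_force: [-0.2, -0.1, 0.5]
gripper_width: 0.893
gripper_force: 0.0
```

```bash
python3 - <<'E'
from h import *
p=look('cap1','cap',[.4518,-.0555],ang=False)
for c in ([.458,.143],[.464,.242]): look('cell1','cell',c,yaws=np.radians([-10,5,20]),tol=.06,snap=False)
goal(.4518,-.0555,.042,-85.05)
E
```

```text
cap1 not seen
cell1 ['top'] x 0.4618 y 0.1877 yaw -17.1 cost 0.328
cell1 ['top', 'scene'] x 0.4643 y 0.2420 yaw 1.3 cost 0.165
now grasp [ 0.6327 -0.1743  0.1497] yaw -85.1 tool units [-6.69  8.49  5.4 ] turn units -0.01
```

```bash
python3 - <<'E'
from h import *
a=eyes.capture('scene'); b=eyes.capture('top')
f=lambda a,x,y:cv2.resize(a[y:y+200,x:x+260],None,fx=1.5,fy=1.5)
cv2.imwrite('pics/s2.png',np.hstack([f(a,120,100),f(b,150,120)]))
E
```

```text
(no output)
```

View pics/s2.png

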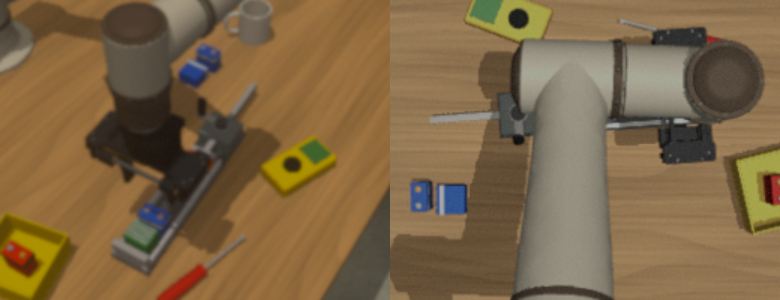

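One blue cell has been knocked over. It lies broad face up at about (452,198) in the right half, beside the standing cell at (421,196). The cap is hidden under the arm. I'll zoom in on the cells.

```bash
python3 - <<'E'
from h import *
a=eyes.capture('scene'); b=eyes.capture('top')
q=proj('scene',[[.465,.205,.02]])[0].astype(int); p=proj('top',[[.465,.205,.02]])[0].astype(int); print(q-25,p-25)
f=lambda a,q:cv2.resize(a[q[1]-25:q[1]+25,q[0]-25:q[0]+25],(400,400),interpolation=cv2.INTER_CUBIC)
cv2.imwrite('pics/l1.png',np.hstack([f(a,q),f(b,p)]))
E
```

```text
[227 120] [160 225]
```

View pics/l1.png

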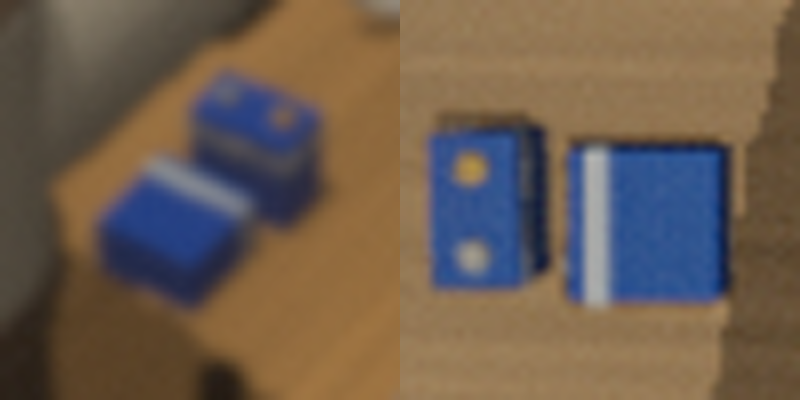

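```bash
python3 - <<'E'
from h import *
from scipy.optimize import least_squares
ray=lambda q,z:least_squares(lambda a:(proj('top',[[a[0],a[1],z]])-q).ravel(),[.6,0]).x
o=np.array([160,225])
g=lambda u,v:o+(np.array([u-400,v])+.5)/8-.5
print('stand',ray(g(475,208),.05))
for c in((575,145),(728,145),(728,302),(575,302),(650,223)): print('lying',ray(g(*c),.03).round(4))
goal(.463,.243,.042,-89)
E
```

```text
stand [0.46677415 0.24277496]
lying [0.4862 0.2147]
lying [0.4873 0.1646]
lying [0.4366 0.1639]
lying [0.4353 0.2139]
lying [0.4615 0.1897]
now grasp [ 0.633  -0.1743  0.1504] yaw -85.1 tool units [-21.52   6.68   5.42] turn units 0.85
```

jog_arm --pt "-1 0.3 0 0" --pt "-1 0.3 0 0" --pt "-1 0.3 0 0" --pt "-1 0.3 0 0" --pt "-1 0.3 0 0" --pt "-1 0.3 0 0" --pt "-1 0.3 0 0" --pt "-1 0.3 0 0" --pt "-1 0.3 0 0" --pt "-1 0.3 0 0"

```text
time_s: 33.35
tcp_pos: [0.5558, 0.0206, 0.3143]
ee_rot: [[0.086, -0.996, 0.0], [-0.996, -0.086, 0.0], [-0.0, -0.0, -1.0]]
wrist_force: [0.3, 0.4, -0.0]
gripper_width: 0.899
gripper_force: 0.0
```

jog_arm --pt "-1 0.3 0 0" --pt "-1 0.3 0 0" --pt "-1 0.3 0 0" --pt "-1 0.3 0 0" --pt "-1 0.3 0 0" --pt "-1 0.3 0 0" --pt "-1 0.3 0 0" --pt "-1 0.3 0 0" --pt "-1 0.3 0 0" --pt "-1 0.3 0 0"

```text
time_s: 34.35
tcp_pos: [0.4789, 0.2147, 0.3144]
ee_rot: [[0.086, -0.996, 0.0], [-0.996, -0.086, 0.0], [-0.0, -0.0, -1.0]]
wrist_force: [0.1, 0.8, -0.8]
gripper_width: 0.895
gripper_force: 0.0
```

jog_arm --pt "-1 0.3 0 0" --pt "-0.5 0.3 0 0.85" --pt "0 0 0 0" --pt "0 0 0 0"

```text
time_s: 34.75
tcp_pos: [0.4647, 0.2428, 0.3142]
ee_rot: [[0.019, -1.0, 0.0], [-1.0, -0.019, -0.0], [0.0, -0.0, -1.0]]
wrist_force: [0.1, 1.2, -0.2]
gripper_width: 0.895
gripper_force: 0.0
```

```bash
python3 - <<'E'
from h import *
goal(.465,.2425,.042,-89)
p=look('cap1','cap',[.4518,-.0555],ang=False)
E
```

```text
now grasp [0.4647 0.2428 0.1507] yaw -88.9 tool units [ 0.01 -0.01  5.44] turn units 0.02
cap1 ['top', 'scene'] x 0.4522 y -0.0537 yaw 0.0 cost 0.091
```

jog_arm --pt "0 0 1 0" --pt "0 0 1 0" --pt "0 0 1 0" --pt "0 0 1 0" --pt "0 0 0.8 0" --pt "0 0 0.6 0" --pt "0 0 0 0"

```text
time_s: 35.65
tcp_pos: [0.4646, 0.2422, 0.2046]
ee_rot: [[0.017, -1.0, -0.003], [-1.0, -0.017, -0.002], [0.002, 0.003, -1.0]]
wrist_force: [-0.6, -0.3, 0.7]
gripper_width: 0.895
gripper_force: 0.0
```

jog_arm --pt "0 0 0 0" --pt "0 0 0 0" --pt "0 0 0 0" --pt "0 0 0 0" --pt "0 0 0 0" --grip 40

```text
time_s: 36.15
tcp_pos: [0.4649, 0.243, 0.2067]
ee_rot: [[0.018, -1.0, 0.001], [-1.0, -0.018, 0.001], [-0.001, -0.001, -1.0]]
wrist_force: [0.7, -1.0, 1.6]
gripper_width: 0.57
gripper_force: 29.9
```

jog_arm --pt "0 0 -0.6 0" --pt "0 0 -1 0" --pt "0 0 -1 0" --pt "0 0 -1 0" --pt "0 0 -1 0" --pt "0 0 -1 0" --pt "0 0 0 -0.85" --pt "0 0 0 0"

```text
time_s: 36.95
tcp_pos: [0.4644, 0.2426, 0.3193]
ee_rot: [[0.085, -0.996, 0.001], [-0.996, -0.085, 0.001], [-0.001, -0.001, -1.0]]
wrist_force: [-0.1, -0.4, -2.1]
gripper_width: 0.573
gripper_force: 29.9
```

```bash
python3 - <<'E'
from h import *
goal(*world(0,86),.048,-85.05);s=sense();print(s['gripper_width']*87,s['gripper_force'])
E
```

```text
now grasp [0.4646 0.2429 0.1558] yaw -85.1 tool units [14.71 -6.61  5.38] turn units -0.01
49.8613176483542 29.856219557113945
```

jog_arm --pt "1 0 0 0" --pt "1 0 0 0" --pt "1 0 0 0" --pt "1 0 0 0" --pt "1 0 0 0" --pt "1 0 0 0" --pt "1 0 0 0" --pt "1 0 0 0" --pt "1 0 0 0" --pt "1 0 0 0"

```text
time_s: 37.95
tcp_pos: [0.4814, 0.0426, 0.3178]
ee_rot: [[0.084, -0.996, -0.002], [-0.996, -0.084, -0.0], [0.0, 0.002, -1.0]]
wrist_force: [-0.1, -0.4, -1.1]
gripper_width: 0.577
gripper_force: 29.9
```

jog_arm --pt "1 -0.6 0 0" --pt "1 -0.6 0 0" --pt "1 -0.6 0 0" --pt "1 -0.6 0 0" --pt "0.71 -0.8 0 0" --pt "0 -1 0 0" --pt "0 -1 0 0" --pt "0 -1 0 0" --pt "0 -0.4 0 0" --pt "0 0 0 0"

```text
time_s: 38.95
tcp_pos: [0.6217, -0.0389, 0.3172]
ee_rot: [[0.085, -0.996, -0.002], [-0.996, -0.085, -0.0], [-0.0, 0.002, -1.0]]
wrist_force: [-0.8, 0.1, -1.1]
gripper_width: 0.569
gripper_force: 29.9
```

jog_arm --pt "0 0 1 0" --pt "0 0 1 0" --pt "0 0 1 0" --pt "0 0 0.6 0" --pt "0 0 0.3 0" --pt "0 0 0 0"

```text
time_s: 39.55
tcp_pos: [0.621, -0.039, 0.2396]
ee_rot: [[0.085, -0.996, -0.002], [-0.996, -0.085, -0.0], [0.0, 0.002, -1.0]]
wrist_force: [0.3, -0.4, -1.0]
gripper_width: 0.577
gripper_force: 29.9
```

```bash
python3 - <<'E'
from h import *
goal(*world(0,86),.049,-85.05);s=sense();print(s['gripper_width']*87,s['gripper_force'])
E
```

```text
now grasp [ 0.6207 -0.0391  0.0761] yaw -85.1 tool units [-0.01 -0.04  1.36] turn units -0.01
50.17541261327552 29.857058180496097
```

jog_arm --pt "0 0 0.3 0" --pt "0 0 0.3 0" --pt "0 0 0.3 0" --pt "0 0 0.2 0" --pt "0 0 0.2 0" --pt "0 0 0.12 0" --pt "0 0 0 0"

```text
time_s: 40.25
tcp_pos: [0.6214, -0.039, 0.2128]
ee_rot: [[0.086, -0.996, -0.0], [-0.996, -0.086, -0.0], [0.0, 0.0, -1.0]]
wrist_force: [-1.0, 0.7, 3.7]
gripper_width: 0.574
gripper_force: 29.9
```

```bash
python3 - <<'E'
from h import *
goal(*world(0,86),.049,-85.05);s=sense();print(s['gripper_width']*87,s['gripper_force'],s['wrist_force'])
goal(.452,-.0545,.15,-85.05)
E
```

```text
now grasp [ 0.6213 -0.039   0.0493] yaw -85.1 tool units [-0.01 -0.    0.01] turn units -0.00
49.94264731585636 29.862246327102184 [-1.04072481  0.68820756  3.72334569]
now grasp [ 0.6213 -0.039   0.0493] yaw -85.1 tool units [ 0.04  8.5  -5.03] turn units -0.00
```

Seated. Release, rise, then go over the cap.

jog_arm --pt "0 0 0 0" --pt "0 0 0 0" --pt "0 0 0 0" --pt "0 0 -0.5 0" --pt "0 0 -1 0" --pt "0 0 -1 0" --pt "0 0 -1 0" --pt "0 0 -1 0" --pt "0 0 -0.6 0" --pt "0 0 0 0" --grip 78

```text
time_s: 41.25
tcp_pos: [0.6218, -0.039, 0.3162]
ee_rot: [[0.086, -0.996, 0.005], [-0.996, -0.086, 0.0], [-0.0, -0.005, -1.0]]
wrist_force: [-0.6, -0.1, -0.6]
gripper_width: 0.899
gripper_force: 0.0
```

jog_arm --pt "0 1 0 0" --pt "0 1 0 0" --pt "0 1 0 0" --pt "0 1 0 0" --pt "0 1 0 0" --pt "0 1 0 0" --pt "0 1 0 0" --pt "0 1 0 0" --pt "0 0.5 0 0" --pt "0 0 0 0"

```text
time_s: 42.25
tcp_pos: [0.451, -0.0537, 0.3134]
ee_rot: [[0.085, -0.996, -0.001], [-0.996, -0.085, -0.0], [-0.0, 0.001, -1.0]]
wrist_force: [0.8, -0.1, 0.3]
gripper_width: 0.896
gripper_force: 0.0
```

```bash
python3 - <<'E'
from h import *
p=look('cap1','cap',[.4518,-.0555],ang=False,cams=('scene',))
look('cell1','cell',world(0,86),z=.006,yaws=[.08],snap=False,tol=.03,cams=('scene',))
goal(.452,-.0545,.042,-85.05)
E
```

```text
cap1 ['scene'] x 0.4511 y -0.0547 yaw 0.0 cost 0.260
cell1 ['scene'] x 0.6182 y -0.0413 yaw 8.1 cost 0.059
now grasp [ 0.453  -0.0534  0.1503] yaw -85.1 tool units [0.05 0.06 5.41] turn units -0.01
```

jog_arm --pt "0.05 0.03 1 0" --pt "0 0 1 0" --pt "0 0 1 0" --pt "0 0 1 0" --pt "0 0 0.8 0" --pt "0 0 0.6 0" --pt "0 0 0 0"

```text
time_s: 43.1
tcp_pos: [0.4519, -0.0546, 0.204]
ee_rot: [[0.085, -0.996, -0.004], [-0.996, -0.085, -0.001], [0.001, 0.004, -1.0]]
wrist_force: [-0.4, 0.0, -0.1]
gripper_width: 0.895
gripper_force: 0.0
```

jog_arm --pt "0 0 0 0" --pt "0 0 0 0" --pt "0 0 0 0" --pt "0 0 0 0" --pt "0 0 0 0" --grip 36

```text
time_s: 43.6
tcp_pos: [0.4516, -0.0546, 0.2062]
ee_rot: [[0.085, -0.996, 0.001], [-0.996, -0.085, 0.0], [-0.0, -0.001, -1.0]]
wrist_force: [-0.6, 0.5, -0.1]
gripper_width: 0.529
gripper_force: 1.0
```

jog_arm --pt "0 0 -0.6 0" --pt "0 0 -1 0" --pt "0 0 -1 0" --pt "0 0 -1 0" --pt "0 0 -0.6 0" --pt "0 0 0 0"

```text
time_s: 44.2
tcp_pos: [0.4518, -0.0545, 0.2914]
ee_rot: [[0.086, -0.996, 0.004], [-0.996, -0.086, 0.001], [-0.001, -0.004, -1.0]]
wrist_force: [-0.1, 0.1, -1.7]
gripper_width: 0.525
gripper_force: 30.0
```

```bash
python3 - <<'E'
from h import *
goal(*world(0,-2),.049,-85.05);s=sense();print(s['gripper_width']*87,s['gripper_force'])
E
```

```text
now grasp [ 0.4524 -0.0544  0.1279] yaw -85.1 tool units [ 4.35 -8.47  3.98] turn units -0.01
45.63202015159136 29.999827067367733
```

jog_arm --pt "0.5 -1 0 0" --pt "0.5 -1 0 0" --pt "0.5 -1 0 0" --pt "0.5 -1 0 0" --pt "0.5 -1 0 0" --pt "0.5 -1 0 0" --pt "0.5 -1 0 0" --pt "0.5 -1 0 0" --pt "0.35 -0.47 0 0" --pt "0 0 0 0"

```text
time_s: 45.2
tcp_pos: [0.6282, -0.1273, 0.2881]
ee_rot: [[0.084, -0.996, -0.002], [-0.996, -0.084, 0.0], [-0.0, 0.002, -1.0]]
wrist_force: [-1.1, 0.0, -1.3]
gripper_width: 0.518
gripper_force: 30.0
```

jog_arm --pt "0 0 0.7 0" --pt "0 0 0.7 0" --pt "0 0 0.7 0" --pt "0 0 0.4 0" --pt "0 0 0 0"

```text
time_s: 45.7
tcp_pos: [0.6269, -0.1266, 0.2377]
ee_rot: [[0.085, -0.996, -0.004], [-0.996, -0.085, 0.0], [-0.0, 0.004, -1.0]]
wrist_force: [-0.5, 0.5, -1.7]
gripper_width: 0.522
gripper_force: 30.0
```

```bash
python3 - <<'E'
from h import *
goal(*world(0,-2),.049,-85.05);s=sense();print(s['gripper_width']*87,s['gripper_force'])
look('cap1','cap',[.629,-.1265],z=.028,ang=False)
E
```

```text
now grasp [ 0.6263 -0.1266  0.0742] yaw -85.1 tool units [ 0.01 -0.14  1.26] turn units -0.01
45.383481308427214 29.99979683663696
cap1 ['scene'] x 0.6209 y -0.1259 yaw 0.0 cost 0.865
```

jog_arm --pt "0 -0.06 0.3 0" --pt "0 0 0.3 0" --pt "0 0 0.3 0" --pt "0 0 0.2 0" --pt "0 0 0.12 0" --pt "0 0 0 0"

```text
time_s: 46.5
tcp_pos: [0.6288, -0.1267, 0.2148]
ee_rot: [[0.085, -0.996, -0.001], [-0.996, -0.085, -0.0], [-0.0, 0.001, -1.0]]
wrist_force: [0.7, 1.0, 0.5]
gripper_width: 0.523
gripper_force: 30.0
```

```bash
python3 - <<'E'
from h import *
goal(*world(0,-2),.048,-85.05);s=sense();print(s['gripper_width']*87,s['gripper_force'],s['wrist_force'])
E
```

```text
now grasp [ 0.6286 -0.1267  0.0513] yaw -85.1 tool units [-0.01 -0.02  0.16] turn units -0.01
45.52833087852979 29.999838159419596 [0.71127376 1.03276833 0.52364781]
```

jog_arm --pt "0 0 0.08 0" --pt "0 0 0.04 0" --pt "0 0 0 0"

```text
time_s: 46.8
tcp_pos: [0.6289, -0.1267, 0.213]
ee_rot: [[0.085, -0.996, 0.0], [-0.996, -0.085, 0.0], [-0.0, -0.0, -1.0]]
wrist_force: [-0.3, -0.9, -1.4]
gripper_width: 0.521
gripper_force: 30.0
```

jog_arm --pt "0 0 0 0" --pt "0 0 0 0" --pt "0 0 0 0" --pt "0 0 -0.5 0" --pt "0 0 -1 0" --pt "0 0 -1 0" --pt "0 0 -1 0" --pt "0 0 -1 0" --pt "0 0 -0.6 0" --pt "0 0 0 0" --grip 78

```text
time_s: 47.8
tcp_pos: [0.6293, -0.1267, 0.3177]
ee_rot: [[0.086, -0.996, 0.005], [-0.996, -0.086, -0.0], [0.001, -0.005, -1.0]]
wrist_force: [0.2, -0.4, 0.4]
gripper_width: 0.895
gripper_force: 0.0
```

```bash
python3 - <<'E'
from h import *
look('cap1','cap',[.629,-.1265],z=.006,ang=False)
goal(.4614,.1893,.15,-89.4)
E
```

```text
cap1 ['scene'] x 0.6282 y -0.1285 yaw 0.0 cost 0.206
now grasp [ 0.6281 -0.1266  0.1501] yaw -85.1 tool units [-16.45   6.96   0.03] turn units 0.94
```

jog_arm --pt "-1 0.42 0 0" --pt "-1 0.42 0 0" --pt "-1 0.42 0 0" --pt "-1 0.42 0 0" --pt "-1 0.42 0 0" --pt "-1 0.42 0 0" --pt "-1 0.42 0 0" --pt "-1 0.42 0 0" --pt "-1 0.42 0 0" --pt "-1 0.42 0 0"

```text
time_s: 49.0
tcp_pos: [0.5275, 0.0661, 0.3139]
ee_rot: [[0.085, -0.996, -0.002], [-0.996, -0.085, -0.001], [0.001, 0.002, -1.0]]
wrist_force: [0.1, 0.4, 0.2]
gripper_width: 0.896
gripper_force: 0.0
```

jog_arm --pt "-1 0.42 0 0" --pt "-1 0.42 0 0" --pt "-1 0.42 0 0" --pt "-1 0.42 0 0" --pt "-1 0.42 0 0" --pt "-1 0.42 0 0" --pt "-0.45 0.24 0 0.94" --pt "0 0 0 0"

```text
time_s: 49.8
tcp_pos: [0.4614, 0.19, 0.3141]
ee_rot: [[0.012, -1.0, -0.002], [-1.0, -0.012, -0.001], [0.001, 0.002, -1.0]]
wrist_force: [0.4, -0.2, -0.1]
gripper_width: 0.899
gripper_force: 0.0
```

```bash
python3 - <<'E'
from h import *
goal(.4614,.1893,.022,-89.4)
b=eyes.capture('scene'); q=proj('scene',[[.461,.189,.02]])[0].astype(int); t=proj('scene',[[.629,-.1265,.03]])[0].astype(int)
f=lambda q,h:cv2.resize(b[q[1]-h:q[1]+h,q[0]-h:q[0]+h],(400,400),interpolation=cv2.INTER_CUBIC)
cv2.imwrite('pics/l2.png',np.hstack([f(q,25),f(t,50)]))
X=place(box(-25,25,-25,25,0,30),[.4614,.1893,np.radians(.5)]); print(((proj('scene',X)-q+25+.5)*8).round().tolist())
E
```

```text
now grasp [0.4612 0.1898 0.1506] yaw -89.3 tool units [ 0.02 -0.02  6.43] turn units 0.02
[[131.0, 254.0], [130.0, 203.0], [199.0, 187.0], [198.0, 136.0], [228.0, 302.0], [228.0, 251.0], [295.0, 233.0], [296.0, 182.0]]
```

View pics/l2.png

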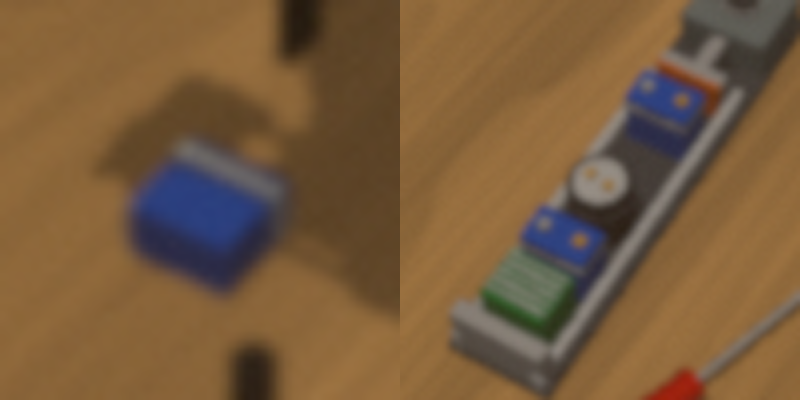

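The lying cell is where predicted, with corners at (130,205) and (225,295). In the tray the regulator, cell, cap and cell all stand upright, with a space left for the last cell. Gripping the lying cell low; I'll tip it upright over the outer edge of the stop.

jog_arm --pt "0 0 1 0" --pt "0 0 1 0" --pt "0 0 1 0" --pt "0 0 1 0" --pt "0 0 1 0" --pt "0 0 0.7 0" --pt "0 0 0.4 0" --pt "0 0 0.2 0" --pt "0 0 0 0" --pt "0 0 0 0"

```text
time_s: 50.85
tcp_pos: [0.4624, 0.1893, 0.1895]
ee_rot: [[0.011, -1.0, 0.001], [-1.0, -0.011, 0.001], [-0.001, -0.001, -1.0]]
wrist_force: [0.5, 0.2, 0.4]
gripper_width: 0.901
gripper_force: 0.0
```

jog_arm --pt "0 0 0 0" --pt "0 0 0 0" --pt "0 0 0 0" --pt "0 0 0 0" --pt "0 0 0 0" --pt "0 0 0 0" --grip 40

```text
time_s: 51.45
tcp_pos: [0.462, 0.1892, 0.1891]
ee_rot: [[0.01, -1.0, -0.0], [-1.0, -0.01, -0.0], [0.0, 0.0, -1.0]]
wrist_force: [-0.2, 0.0, 2.6]
gripper_width: 0.573
gripper_force: 30.0
```

```bash
python3 - <<'E'
from h import *
goal(.4614,.1893,.022,-85.05);s=sense();print(s['gripper_width']*87,s['gripper_force'],s['wrist_force'])
E
```

```text
now grasp [0.4619 0.1892 0.0256] yaw -89.4 tool units [-0.01  0.03  0.18] turn units -0.95
49.820840607017686 29.996175030246377 [-0.24623081  0.02984563  2.62573696]
```

jog_arm --pt "0 0 -0.5 0" --pt "0 0 -1 0" --pt "0 0 -1 0" --pt "0 0 -1 0" --pt "0 0 -1 0" --pt "0 0 -1 0" --pt "0 0 -1 -0.95" --pt "0 0 0 0"

```text
time_s: 52.25
tcp_pos: [0.4627, 0.1896, 0.3221]
ee_rot: [[0.087, -0.996, 0.006], [-0.996, -0.087, 0.004], [-0.003, -0.006, -1.0]]
wrist_force: [0.1, -0.3, -0.9]
gripper_width: 0.574
gripper_force: 30.0
```

```bash
python3 - <<'E'
from h import *
goal(*world(0,-152),.072,-85.05);s=sense();print(s['gripper_width']*87,s['gripper_force'],s['wrist_force'])
E
```

```text
now grasp [0.4636 0.1902 0.1586] yaw -85.0 tool units [24.01 -6.82  4.29] turn units 0.01
49.914364815033046 29.995454354211688 [ 0.07359956 -0.33151573 -0.94987199]
```

jog_arm --pt "1 0 0 0" --pt "1 0 0 0" --pt "1 0 0 0" --pt "1 0 0 0" --pt "1 0 0 0" --pt "1 0 0 0" --pt "1 0 0 0" --pt "1 0 0 0" --pt "1 0 0 0" --pt "1 0 0 0"

```text
time_s: 53.25
tcp_pos: [0.4789, -0.011, 0.318]
ee_rot: [[0.084, -0.996, -0.002], [-0.996, -0.084, -0.0], [-0.0, 0.002, -1.0]]
wrist_force: [0.3, 0.6, -0.9]
gripper_width: 0.573
gripper_force: 30.0
```

jog_arm --pt "1 -0.5 0 0" --pt "1 -0.5 0 0" --pt "1 -0.5 0 0" --pt "1 -0.5 0 0" --pt "1 -0.5 0 0" --pt "1 -0.5 0 0" --pt "1 -0.5 0 0" --pt "1 -0.5 0 0" --pt "1 -0.5 0 0" --pt "1 -0.5 0 0"

```text
time_s: 54.25
tcp_pos: [0.5963, -0.2014, 0.3175]
ee_rot: [[0.084, -0.996, -0.002], [-0.996, -0.084, 0.001], [-0.001, 0.002, -1.0]]
wrist_force: [-0.0, -0.1, -0.5]
gripper_width: 0.573
gripper_force: 30.0
```

jog_arm --pt "1 -0.5 0 0" --pt "1 -0.5 0 0" --pt "1 -0.5 0 0" --pt "1 -0.32 0 0" --pt "0 0 0.8 0" --pt "0 0 0.8 0" --pt "0 0 0.8 0" --pt "0 0 0.6 0" --pt "0 0 0.3 0" --pt "0 0 0 0"

```text
time_s: 55.25
tcp_pos: [0.6391, -0.2771, 0.2515]
ee_rot: [[0.086, -0.996, -0.003], [-0.996, -0.086, 0.001], [-0.001, 0.002, -1.0]]
wrist_force: [0.2, -0.0, -1.1]
gripper_width: 0.57
gripper_force: 30.0
```

```bash
python3 - <<'E'
from h import *
goal(*world(0,-152),.072,-85.05);s=sense();print(s['gripper_width']*87,s['gripper_force'],s['wrist_force'])
E
```

```text
now grasp [ 0.6387 -0.277   0.088 ] yaw -85.1 tool units [-0.04 -0.17  0.8 ] turn units -0.01
49.55825583096133 29.996408536098897 [ 0.19276535 -0.01519143 -1.05298257]
```

jog_arm --pt "0 -0.1 0.3 0" --pt "0 0 0.3 0" --pt "0 0 0.2 0" --pt "0 0 0.1 0" --pt "0 0 0.1 0" --pt "0 0 0.1 0" --pt "0 0 0 0"

```text
time_s: 55.95
tcp_pos: [0.6412, -0.2772, 0.2345]
ee_rot: [[0.087, -0.996, 0.0], [-0.996, -0.087, -0.001], [0.001, -0.0, -1.0]]
wrist_force: [-4.3, 2.0, 10.8]
gripper_width: 0.573
gripper_force: 30.0
```

```bash
python3 - <<'E'
from h import *
goal(*world(0,-152),.072,-85.05);s=sense();print(s['gripper_width']*87,s['gripper_force'],s['wrist_force'],s['moment'])
E
```

```text
now grasp [ 0.6412 -0.2774  0.071 ] yaw -85.0 tool units [-0.07 -0.04 -0.05] turn units 0.01
49.89124046329769 30.000378359109163 [-4.25141186  1.95512044 10.7903243 ] [0.88518344 1.52080728 0.02450455]
```

jog_arm --pt "0 0 0.12 0" --pt "0 0 0.12 0" --pt "0 0 0.12 0" --pt "0 0 0.12 0"

```text
time_s: 56.35
tcp_pos: [0.6413, -0.2793, 0.2271]
ee_rot: [[0.088, -0.996, 0.002], [-0.996, -0.088, -0.005], [0.006, -0.001, -1.0]]
wrist_force: [-7.7, -6.0, 16.2]
gripper_width: 0.575
gripper_force: 30.0
```

```bash
python3 - <<'E'
from h import *
goal(*world(0,-152),.072,-85.05);s=sense();print(s['gripper_width']*87,s['gripper_force'],s['wrist_force'],s['moment'])
E
```

```text
now grasp [ 0.6416 -0.2802  0.0636] yaw -84.9 tool units [-0.21 -0.03 -0.42] turn units 0.02
50.061746023338394 30.003500687889755 [-7.66530744 -5.99414675 16.24467559] [-1.38233764  2.12996676  0.10458061]
```

jog_arm --pt "-0.04 0 0.15 0" --pt "-0.04 0 0.15 0" --pt "-0.04 0 0.15 0" --pt "-0.04 0 0.15 0" --pt "-0.04 0 0.15 0"

```text
time_s: 56.85
tcp_pos: [0.641, -0.2768, 0.2124]
ee_rot: [[0.088, -0.996, 0.003], [-0.996, -0.088, -0.007], [0.007, -0.002, -1.0]]
wrist_force: [-7.4, -9.2, 18.9]
gripper_width: 0.574
gripper_force: 30.0
```

```bash
python3 - <<'E'
from h import *
goal(*world(0,-152),.072,-85.05);s=sense();print(s['gripper_width']*87,s['gripper_force'],s['wrist_force'],s['moment'])
b=eyes.capture('scene'); q=proj('scene',[[.641,-.277,.05]])[0].astype(int)
cv2.imwrite('pics/p1.png',cv2.resize(b[q[1]-40:q[1]+40,q[0]-50:q[0]+50],None,fx=5,fy=5,interpolation=cv2.INTER_CUBIC))
E
```

```text
now grasp [ 0.6415 -0.2779  0.049 ] yaw -85.0 tool units [-0.09 -0.03 -1.15] turn units 0.02
49.90613069564671 30.001855795271695 [-7.42857589 -9.24504299 18.86482491] [-2.41940979  2.27294436  0.18525046]
```

View pics/p1.png

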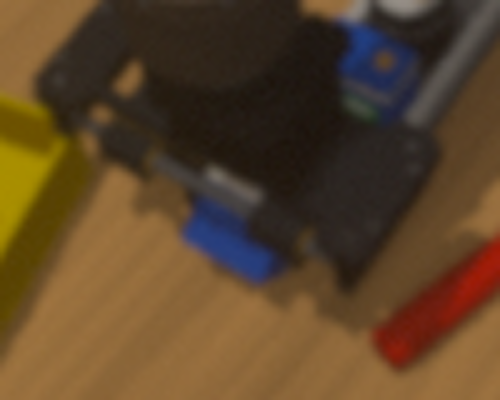

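The cell is tipping: it sits at (235,230) with its band up. Lowering further.

jog_arm --pt "-0.03 0 0.15 0" --pt "-0.03 0 0.15 0" --pt "-0.03 0 0.12 0" --pt "-0.03 0 0.1 0" --pt "0 0 0 0"

```text
time_s: 57.4
tcp_pos: [0.6415, -0.275, 0.204]
ee_rot: [[0.088, -0.996, 0.006], [-0.996, -0.088, -0.009], [0.009, -0.005, -1.0]]
wrist_force: [-7.5, -11.8, 21.6]
gripper_width: 0.57
gripper_force: 30.0
```

```bash
python3 - <<'E'
from h import *
goal(*world(0,-152),.036,-85.05);s=sense();print(s['gripper_width']*87,s['gripper_force'],s['wrist_force'],s['moment'])
E
```

```text
now grasp [ 0.6426 -0.2764  0.0405] yaw -84.9 tool units [-0.03  0.03  0.23] turn units 0.03
49.55152330876527 30.002310883719474 [ -7.48114698 -11.79963268  21.56424565] [-2.73309742  2.15809714  0.13468874]
```

jog_arm --pt "0.2 0 0 0" --pt "0.2 0 0 0" --pt "0 0 0 0"

```text
time_s: 57.7
tcp_pos: [0.6421, -0.28, 0.1975]
ee_rot: [[0.086, -0.996, 0.004], [-0.996, -0.086, -0.002], [0.003, -0.004, -1.0]]
wrist_force: [0.2, -5.9, 2.4]
gripper_width: 0.569
gripper_force: 30.0
```

```bash
python3 - <<'E'
from h import *
goal(*world(0,-160),.036,-85.05);s=sense();print(s['gripper_width']*87,s['gripper_force'],s['wrist_force'],s['moment'])
E
```

```text
now grasp [ 0.6427 -0.2804  0.034 ] yaw -85.1 tool units [ 0.17  0.02 -0.1 ] turn units -0.00
49.46761823787931 29.99799523036927 [ 0.18331632 -5.86127844  2.36444721] [-1.35634091 -0.23898076  0.02560773]
```

jog_arm --pt "0.2 0 0 0" --pt "0.15 0 0 0" --pt "0 0 0 0"

```text
time_s: 58.0
tcp_pos: [0.6418, -0.2855, 0.1947]
ee_rot: [[0.086, -0.996, -0.002], [-0.996, -0.086, 0.001], [-0.001, 0.002, -1.0]]
wrist_force: [-0.4, 0.1, -1.8]
gripper_width: 0.57
gripper_force: 30.0
```

jog_arm --pt "0 0 0.05 0" --pt "0 0 0.05 0" --pt "0 0 0 0"

```text
time_s: 58.3
tcp_pos: [0.6421, -0.2853, 0.1934]
ee_rot: [[0.087, -0.996, -0.001], [-0.996, -0.087, 0.0], [-0.0, 0.001, -1.0]]
wrist_force: [-1.2, 0.6, -2.0]
gripper_width: 0.572
gripper_force: 30.0
```

```bash
python3 - <<'E'
from h import *
goal(*world(0,-160),.036,-85.05);s=sense();print(s['gripper_width']*87,s['gripper_force'],s['wrist_force'],s['moment'])
b=eyes.capture('scene'); q=proj('scene',[[.641,-.287,.04]])[0].astype(int)
cv2.imwrite('pics/p2.png',cv2.resize(b[q[1]-30:q[1]+30,q[0]-40:q[0]+40],None,fx=6,fy=6,interpolation=cv2.INTER_CUBIC))
E
```

```text
now grasp [ 0.6419 -0.2852  0.0299] yaw -85.0 tool units [-0.06 -0.04 -0.3 ] turn units 0.00
49.76458150796766 29.99795213341713 [-1.16807554  0.60346041 -2.00858139] [ 0.11693757 -0.02878299  0.06230211]
```

View pics/p2.png

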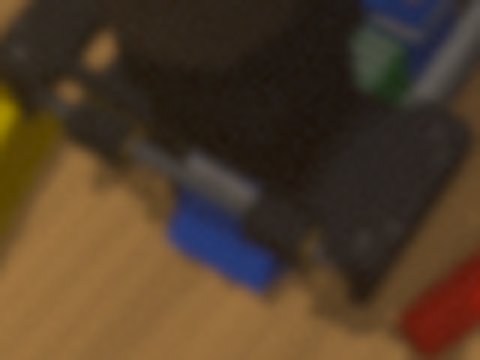

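jog_arm --pt "0 0 0.08 0" --pt "0 0 0.08 0" --pt "0 0 0 0"

```text
time_s: 58.65
tcp_pos: [0.6423, -0.2855, 0.1924]
ee_rot: [[0.087, -0.996, 0.001], [-0.996, -0.087, -0.001], [0.001, -0.001, -1.0]]
wrist_force: [-1.9, 1.3, 6.3]
gripper_width: 0.57
gripper_force: 30.0
```

jog_arm --pt "0 0 0.08 0" --pt "0 0 0.08 0" --pt "0 0 0 0"

```text
time_s: 58.95
tcp_pos: [0.6423, -0.2854, 0.1922]
ee_rot: [[0.088, -0.996, 0.001], [-0.996, -0.088, -0.001], [0.001, -0.001, -1.0]]
wrist_force: [-5.2, 4.5, 16.6]
gripper_width: 0.574
gripper_force: 30.0
```

jog_arm --pt "0 0 -0.1 0" --pt "0 0 0 0" --pt "0 0 0 0" --pt "0 0 0 0" --pt "0 0 0 0" --grip 60

```text
time_s: 59.45
tcp_pos: [0.6421, -0.2857, 0.1889]
ee_rot: [[0.086, -0.996, -0.001], [-0.996, -0.086, 0.0], [-0.0, 0.001, -1.0]]
wrist_force: [0.3, -0.1, 0.4]
gripper_width: 0.684
gripper_force: 0.0
```

jog_arm --pt "0 0 -0.3 0" --pt "0 0 -1 0" --pt "0 0 -1 0" --pt "0 0 -1 0" --pt "0 0 -1 0" --pt "0 0 -1 0" --pt "-1 0 -0.5 0" --pt "-1 0 0 0" --pt "-1 0 0 0" --pt "-1 0 0 0" --grip 78

```text
time_s: 60.45
tcp_pos: [0.6346, -0.2036, 0.3043]
ee_rot: [[0.087, -0.996, -0.002], [-0.996, -0.087, 0.001], [-0.001, 0.002, -1.0]]
wrist_force: [-0.0, -0.0, -0.1]
gripper_width: 0.899
gripper_force: 0.0
```

```bash
python3 - <<'E'
from h import *
p=look('cell1','cell',[.642,-.286],yaws=np.radians([-10,5,20]),tol=.04); print(tray(p))
goal(.642,-.286,.042,-85.05)
b=eyes.capture('scene'); q=proj('scene',[[.641,-.27,.04]])[0].astype(int)
cv2.imwrite('pics/p3.png',cv2.resize(b[q[1]-40:q[1]+40,q[0]-40:q[0]+40],None,fx=6,fy=6,interpolation=cv2.INTER_CUBIC))
E
```

```text
cell1 ['scene'] x 0.6417 y -0.2853 yaw 26.7 cost 0.223
[  -1.01360103 -161.3433324 ]
now grasp [ 0.6348 -0.2044  0.1412] yaw -84.9 tool units [ 4.1  -0.01  4.96] turn units 0.02
```

View pics/p3.png

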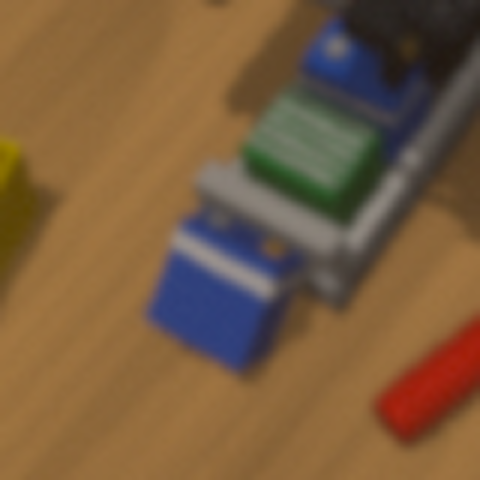

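The cell's base is down but it leans: its top, with the terminals at (220,215) and (272,248), rests against the stop's edge. I'll push its foot towards the stop with closed fingers to stand it up.

```bash
python3 - <<'E'
from h import *
from scipy.optimize import least_squares
q=proj('scene',[[.641,-.27,.04]])[0].astype(int)
for u,v,z in((150,315,0),(243,370,0),(180,225,.05),(295,268,.05)):
    px=q-40+(np.array([u,v])+.5)/6-.5
    w=least_squares(lambda a:(proj('scene',[[a[0],a[1],z]])-px).ravel(),[.64,-.28]).x; print(w.round(4),tray(w).round(1))
goal(*world(-1,-215),.024,-85.05)
E
```

```text
[ 0.6114 -0.3077] [ -33.1 -181. ]
[ 0.6614 -0.3043] [  17.  -181.9]
[ 0.616  -0.2836] [ -26.4 -157.4]
[ 0.669  -0.2712] [  27.3 -149.6]
now grasp [ 0.635  -0.2052  0.1413] yaw -85.0 tool units [6.71 0.01 5.87] turn units 0.01
```

jog_arm --pt "1 0 0 0" --pt "1 0 0 0" --pt "1 0 0 0" --pt "1 0 0 0" --pt "1 0 0 0" --pt "1 0 0 0" --pt "0.7 0.2 0 0" --pt "0 0 0 0" --grip 0

```text
time_s: 61.5
tcp_pos: [0.642, -0.3423, 0.305]
ee_rot: [[0.083, -0.997, -0.001], [-0.997, -0.083, 0.0], [-0.0, 0.001, -1.0]]
wrist_force: [0.7, -0.1, -0.1]
gripper_width: 0.252
gripper_force: 0.0
```

jog_arm --pt "0 0 1 0" --pt "0 0 1 0" --pt "0 0 1 0" --pt "0 0 1 0" --pt "0 0 1 0" --pt "0 0 0.6 0" --pt "0 0 0.27 0" --pt "0 0 0 0" --pt "0 0 0 0"

```text
time_s: 62.4
tcp_pos: [0.6433, -0.3398, 0.1892]
ee_rot: [[0.087, -0.996, 0.002], [-0.996, -0.087, -0.001], [0.001, -0.002, -1.0]]
wrist_force: [0.5, -0.2, 0.4]
gripper_width: 0.005
gripper_force: 0.0
```

```bash
python3 - <<'E'
from h import *
goal(*world(-4,-172),.024,-85.05);s=sense();print(s['gripper_width']*87,s['wrist_force'])
E
```

```text
now grasp [ 0.6435 -0.3399  0.0257] yaw -85.0 tool units [-2.19  0.    0.08] turn units 0.01
0.42484596173668016 [ 0.51868402 -0.21822046  0.42834454]
```

jog_arm --pt "-0.4 0 0 0" --pt "-0.4 0 0 0" --pt "-0.3 0 0 0" --pt "-0.2 0 0 0" --pt "-0.2 0 0 0" --pt "-0.2 0 0 0" --pt "-0.2 0 0 0"

```text
time_s: 63.1
tcp_pos: [0.64, -0.3177, 0.1917]
ee_rot: [[0.087, -0.996, 0.012], [-0.996, -0.087, -0.025], [0.026, -0.01, -1.0]]
wrist_force: [1.1, -73.2, -15.0]
gripper_width: 0.003
gripper_force: 36.2
```

jog_arm --pt "-0.1 0 0 0" --pt "-0.1 0 0 0" --pt "0 0 0 0"

```text
time_s: 63.4
tcp_pos: [0.6395, -0.3172, 0.1924]
ee_rot: [[0.084, -0.996, 0.015], [-0.996, -0.085, -0.028], [0.03, -0.012, -0.999]]
wrist_force: [1.0, -73.7, -15.2]
gripper_width: 0.009
gripper_force: 36.6
```

```bash
python3 - <<'E'
from h import *
goal(*world(-4,-172),.024,-85.05);s=sense();print(s['gripper_width']*87,s['wrist_force'])
E
```

```text
now grasp [ 0.6419 -0.3219  0.029 ] yaw -85.2 tool units [-1.3   0.01  0.21] turn units -0.02
0.7646577140066436 [  0.95206975 -73.73351339 -15.15573144]
```

jog_arm --pt "0.5 0 0 0" --pt "0.8 0 0 0" --pt "0.8 0 0 0" --pt "0 0 -1 0" --pt "0 0 -1 0" --pt "0 0 -1 0" --pt "0 0 -1 0" --pt "0 0 -1 0" --pt "0.5 0 -1 0" --pt "0 0 0 0"

```text
time_s: 64.4
tcp_pos: [0.6449, -0.3492, 0.3125]
ee_rot: [[0.088, -0.996, 0.007], [-0.996, -0.088, -0.003], [0.004, -0.007, -1.0]]
wrist_force: [0.9, 0.5, 0.2]
gripper_width: 0.009
gripper_force: 0.0
```

```bash
python3 - <<'E'
from h import *
s=sense(); print(s['time_s'],s['tcp_pos'],s['wrist_force'])
b=eyes.capture('scene'); t=eyes.capture('top'); q=proj('scene',[[.641,-.27,.04]])[0].astype(int); p=proj('top',[[.641,-.27,.04]])[0].astype(int); print(q,p)
f=lambda a,q:cv2.resize(a[q[1]-35:q[1]+35,q[0]-35:q[0]+35],(400,400),interpolation=cv2.INTER_CUBIC)
cv2.imwrite('pics/p4.png',np.hstack([f(b,q),f(t,p)]))
for n in('top','scene'):
  for d in eyes.outline_of(n,'cell1'):
    c=np.argwhere(d['mask']).mean(0)[::-1]; print(n,round(d['conf'],2),c.round(1),d['mask'].sum())
E
```

```text
64.4 [ 0.64488041 -0.34924037  0.31249169] [0.86711486 0.48064257 0.20527475]
[202 272] [370 185]
top 0.65 [280.6 191.7] 236
top 0.55 [332.4 188.1] 292
scene 0.78 [247.  211.3] 340
scene 0.52 [223.8 245.7] 323
scene 0.42 [204.9 287.6] 37
```

View pics/p4.png

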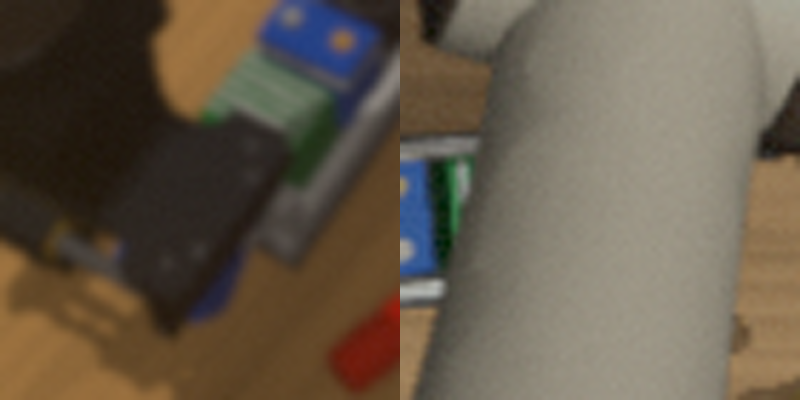

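jog_arm --pt "0 0 -0.5 0" --pt "-1 0 0 0" --pt "-1 0 0 0" --pt "-1 0 0 0" --pt "-1 0 0 0" --pt "-1 0 0 0" --pt "-1 0 0 0" --pt "-1 0 0 0" --pt "-1 0 0 0" --pt "-0.5 0 0 0" --grip 78

```text
time_s: 65.6
tcp_pos: [0.6289, -0.1781, 0.3184]
ee_rot: [[0.088, -0.996, 0.0], [-0.996, -0.088, 0.0], [-0.0, -0.0, -1.0]]
wrist_force: [0.3, -0.6, 0.6]
gripper_width: 0.827
gripper_force: 0.0
```

```bash
cat >> h.py <<'E'
def tiltfit(ms):
    from scipy.spatial.transform import Rotation as Ro
    H={n:m.astype(np.float32) for n,m in ms.items()}
    B=np.vstack([box(-25,25,-15,15,-25,25)])
    def X(p):
        # p: tray x,y (mm) of bottom -y edge mid; tilt deg from upright leaning to +y about that edge; yaw deg rel. tray
        b=B*1e3+[0,15,25]; t=np.radians(p[2]); c,s=np.cos(t),np.sin(t)
        y=b[:,1]*c+b[:,2]*s; z=-b[:,1]*s+b[:,2]*c; z=z-z.min(); b=np.c_[b[:,0],y,z]
        w=np.radians(p[3]); b=np.c_[b[:,0]*np.cos(w)-b[:,1]*np.sin(w)+p[0],b[:,0]*np.sin(w)+b[:,1]*np.cos(w)+p[1],b[:,2]]
        return place(b/1e3,P)
    cost=lambda p:sum(np.abs(sil(n,X(p))-m).sum()/m.sum() for n,m in H.items())
    best=None
    for t0 in (0,20,40,60,80):
        s=minimize(cost,[0,-180,t0,0],method='Nelder-Mead',options=dict(initial_simplex=[[0,-180,t0,0],[8,-180,t0,0],[0,-170,t0,0],[0,-180,t0+12,0],[0,-180,t0,12]]))
        print(t0,s.x.round(1),round(s.fun,3))
        if best is None or s.fun<best.fun: best=s
    return best.x
E
python3 - <<'E'
from h import *
b=eyes.capture('scene'); t=eyes.capture('top')
ms={}
for n,im in(('scene',b),('top',t)):
    m=eyes.outline_of(n,'cell1'); q=proj(n,[[.642,-.285,.03]])[0]
    for d in m:
        c=np.argwhere(d['mask']).mean(0)[::-1]; print(n,round(d['conf'],2),c.round(1),d['mask'].sum(),q.round(1))
        if np.hypot(*(c-q))<12: ms[n]=d['mask']
print(list(ms)); tiltfit(ms)
q=proj('scene',[[.641,-.28,.03]])[0].astype(int);p=proj('top',[[.641,-.28,.03]])[0].astype(int)
f=lambda a,q:cv2.resize(a[q[1]-25:q[1]+25,q[0]-25:q[0]+25],(400,400),interpolation=cv2.INTER_CUBIC)
cv2.imwrite('pics/p5.png',np.hstack([f(b,q),f(t,p)]))
E
```

```text
scene 0.79 [199.2 279.7] 478 [199.9 278.4]
scene 0.63 [253.9 216.3] 65 [199.9 278.4]
scene 0.58 [223.3 245.5] 310 [199.9 278.4]
top 0.73 [197.7 197.7] 235 [375.4 185.3]
top 0.31 [242.6 199.8] 926 [375.4 185.3]
['scene']
0 [  -3.2 -188.1   23.5   -4.5] 0.079
20 [  -2.1 -187.8   22.1   -2.9] 0.082
40 [  -2.3 -192.2   55.7   -0.2] 0.064
60 [  -1.8 -188.8   75.9    4.8] 0.085
80 [  -2.1 -184.3   88.8    8.1] 0.099
```

View pics/p5.png

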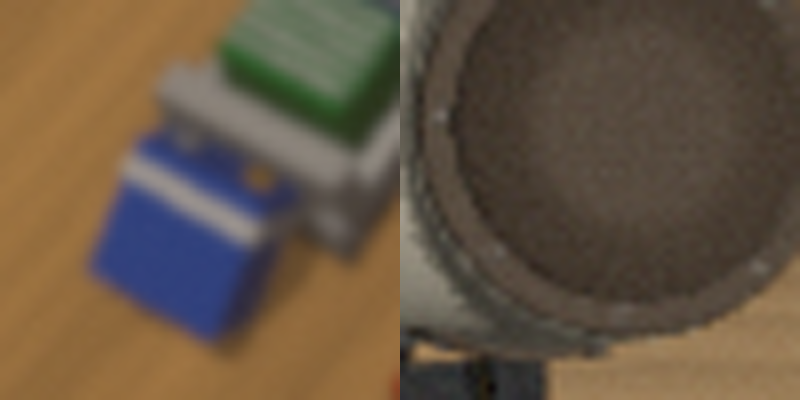

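Last picture: the cell leans against the stop. Its -y face has corners at (130,158), (262,240), (90,265) and (210,342), and the far top corners are at (150,132) and (298,190). I'll solve the tilt from these.

```bash
python3 - <<'E'
from h import *
from scipy.optimize import least_squares
q=proj('scene',[[.641,-.28,.03]])[0].astype(int)
uv=np.array([(130,158),(262,240),(90,265),(210,342),(150,132),(298,190)],float); px=q-25+(uv+.5)/8-.5
B=np.array([(-25,-15,50),(25,-15,50),(-25,-15,0),(25,-15,0),(-25,15,50),(25,15,50)],float)
def X(p): # p: tray x,y of +y bottom edge on bench, tilt toward +y, yaw
    t,w=np.radians(p[2:4]); b=B-[0,15,0]
    y=b[:,1]*np.cos(t)+b[:,2]*np.sin(t); z=-b[:,1]*np.sin(t)+b[:,2]*np.cos(t)
    return place(np.c_[b[:,0]*np.cos(w)-y*np.sin(w)+p[0],b[:,0]*np.sin(w)+y*np.cos(w)+p[1],z]/1e3,P)
for idx in (range(6),range(4)):
  for t0 in(10,50):
    s=least_squares(lambda p:(proj('scene',X(p))-px)[list(idx)].ravel(),[0,-165,t0,0]); print(s.x.round(1),s.cost.round(2),s.fun.round(1).tolist())
s=sense(); goal(*world(-2,-152),.036,-85.05)
E
```

```text
[  -1.2 -165.5   30.4   -0.2] 11.76 [-1.5, -0.2, -1.7, -1.4, -0.1, 2.0, 0.8, 1.5, 2.6, -1.7, 0.1, -0.2]
[  -1.2 -165.5   30.4   -0.2] 11.76 [-1.5, -0.2, -1.7, -1.4, -0.1, 2.0, 0.8, 1.5, 2.6, -1.7, 0.1, -0.2]
[   0.7 -163.    29.5   -5.9] 3.49 [0.1, -1.1, -1.3, -0.8, 0.8, 0.5, 0.5, 1.4]
[   0.7 -163.    29.5   -5.9] 3.49 [0.1, -1.1, -1.3, -0.8, 0.8, 0.5, 0.5, 1.4]
now grasp [ 0.6291 -0.1803  0.1548] yaw -85.0 tool units [ 4.82 -0.12  5.94] turn units 0.00
```

jog_arm --pt "1 0 0 0" --pt "1 0 0 0" --pt "1 -0.1 0 0" --pt "1 0 0 0" --pt "1 0 0 0" --pt "0.32 0 0 0" --pt "0 0 1 0" --pt "0 0 1 0" --pt "0 0 1 0" --pt "0 0 0 0"

```text
time_s: 66.8
tcp_pos: [0.6391, -0.286, 0.2545]
ee_rot: [[0.086, -0.996, -0.007], [-0.996, -0.086, 0.002], [-0.003, 0.007, -1.0]]
wrist_force: [-0.6, -0.2, -1.4]
gripper_width: 0.899
gripper_force: 0.0
```

jog_arm --pt "0 0 1 0" --pt "0 0 0.8 0" --pt "0 0 0.6 0" --pt "0 0 0.5 0" --pt "0 0 0 0"

```text
time_s: 67.3
tcp_pos: [0.6399, -0.2861, 0.199]
ee_rot: [[0.086, -0.996, -0.002], [-0.996, -0.086, 0.001], [-0.001, 0.002, -1.0]]
wrist_force: [0.4, 0.9, 0.3]
gripper_width: 0.893
gripper_force: 0.0
```

```bash
python3 - <<'E'
from h import *
goal(*world(-1,-162),.036,-85.05);s=sense();print(s['gripper_width']*87,s['wrist_force'])
E
```

```text
now grasp [ 0.6396 -0.286   0.0355] yaw -85.1 tool units [ 0.01 -0.11 -0.03] turn units -0.00
77.7025509091984 [0.44243653 0.90412483 0.28445025]
```

Grip, lift slightly, then push toward the stop.

jog_arm --pt "0 0 0 0" --pt "0 0 0 0" --pt "0 0 0 0" --pt "0 0 0 0" --pt "0 0 0 0" --grip 40

```text
time_s: 67.8
tcp_pos: [0.6404, -0.2862, 0.2007]
ee_rot: [[0.086, -0.996, 0.001], [-0.996, -0.086, -0.0], [0.0, -0.001, -1.0]]
wrist_force: [0.0, -0.1, 0.8]
gripper_width: 0.571
gripper_force: 30.0
```

jog_arm --pt "0 0 -0.15 0" --pt "0 0 0 0" --pt "-0.1 0 0 0" --pt "-0.1 0 0 0" --pt "-0.1 0 0 0" --pt "-0.1 0 0 0"

```text
time_s: 68.4
tcp_pos: [0.6396, -0.2839, 0.2037]
ee_rot: [[0.087, -0.996, 0.003], [-0.996, -0.087, -0.009], [0.009, -0.002, -1.0]]
wrist_force: [0.7, -27.8, -7.6]
gripper_width: 0.572
gripper_force: 30.0
```

```bash
python3 - <<'E'
from h import *
goal(*world(0,-147),.036,-85.05);s=sense();print(s['gripper_width']*87,s['gripper_force'],s['wrist_force'])
E
```

```text
now grasp [ 0.6401 -0.2854  0.0403] yaw -85.0 tool units [-0.71 -0.13  0.21] turn units 0.00
49.74910656497234 29.99052054884487 [  0.73534459 -27.81196757  -7.56806302]
```

jog_arm --pt "0.2 0 0 0" --pt "0.2 0 0.1 0" --pt "0.1 0 0.05 0" --pt "0 0 0 0"

```text
time_s: 68.8
tcp_pos: [0.6402, -0.2877, 0.2006]
ee_rot: [[0.087, -0.996, -0.001], [-0.996, -0.087, 0.0], [-0.001, 0.001, -1.0]]
wrist_force: [-2.6, 0.7, 2.9]
gripper_width: 0.573
gripper_force: 30.0
```

jog_arm --pt "0 0 0 0" --pt "0 0 0 0" --pt "0 0 0 0" --pt "0.2 0 0 0" --pt "0.2 0 0.15 0" --pt "0 0 0.15 0" --pt "0 0 0 0" --grip 62

```text
time_s: 69.5
tcp_pos: [0.6407, -0.2964, 0.1932]
ee_rot: [[0.086, -0.996, -0.001], [-0.996, -0.086, 0.001], [-0.001, 0.001, -1.0]]
wrist_force: [-0.7, -0.2, -0.2]
gripper_width: 0.713
gripper_force: 0.0
```

```bash
python3 - <<'E'
from h import *
goal(*world(0,-170),.030,-85.05);s=sense();print(s['gripper_width']*87,s['gripper_force'],s['wrist_force'])
E
```

```text
now grasp [ 0.6405 -0.2963  0.0297] yaw -85.1 tool units [-0.11 -0.16 -0.02] turn units -0.01
62.02890318236759 0.0 [-0.74902577 -0.22615495 -0.19177301]
```

jog_arm --pt "0 0 0 0" --pt "0 0 0 0" --pt "0 0 0 0" --pt "0 0 0 0" --pt "0 0 0.1 0" --pt "0.1 0 0.1 0" --pt "0.15 0 0.05 0" --pt "0.15 0 0.05 0" --pt "0.15 0 0 0" --pt "0.15 0 0 0" --grip 40

```text
time_s: 70.5
tcp_pos: [0.6433, -0.3077, 0.1928]
ee_rot: [[0.088, -0.996, 0.003], [-0.996, -0.088, 0.001], [-0.001, -0.003, -1.0]]
wrist_force: [-2.5, 12.2, 17.0]
gripper_width: 0.573
gripper_force: 30.0
```

```bash
python3 - <<'E'
from h import *
goal(*world(0,-200),.030,-85.05);s=sense();print(s['gripper_width']*87,s['gripper_force'],s['wrist_force'])
E
```

```text
now grasp [ 0.6438 -0.3075  0.0293] yaw -84.9 tool units [ 0.82 -0.04 -0.03] turn units 0.02
49.857701255443835 30.000101500045275 [-2.49350555 12.2423203  17.04957961]
```

jog_arm --pt "0.15 0 0.1 0" --pt "0.15 0 0.1 0" --pt "0.15 0 0.05 0" --pt "0.15 0 0 0" --pt "0.15 0 0 0" --pt "0.15 0 0 0"

```text
time_s: 71.1
tcp_pos: [0.6453, -0.3255, 0.1879]
ee_rot: [[0.088, -0.996, 0.004], [-0.996, -0.088, 0.001], [-0.001, -0.004, -1.0]]
wrist_force: [-2.2, 12.9, 16.6]
gripper_width: 0.576
gripper_force: 30.0
```

```bash
python3 - <<'E'
from h import *
goal(*world(0,-200),.030,-85.05);s=sense();print(s['gripper_width']*87,s['gripper_force'],s['wrist_force'],s['moment'])
E
```

```text
now grasp [ 0.646  -0.3253  0.0244] yaw -84.9 tool units [-0.08 -0.01 -0.28] turn units 0.03
50.095320029193125 29.997924448689446 [-2.17185821 12.88132984 16.64697664] [ 4.02922877  0.64689141 -0.01822925]
```

jog_arm --pt "-0.05 0 -0.1 0" --pt "0 0 -0.1 0" --pt "0 0 0 0" --pt "0 0 0 0"

```text
time_s: 71.5
tcp_pos: [0.6443, -0.3267, 0.1882]
ee_rot: [[0.087, -0.996, 0.002], [-0.996, -0.087, -0.0], [0.0, -0.002, -1.0]]
wrist_force: [1.4, 4.2, 6.7]
gripper_width: 0.572
gripper_force: 30.0
```

jog_arm --pt "0 0 0 0" --pt "0 0 0 0" --pt "0 0 0 0" --pt "0 0 -0.5 0" --pt "0 0 -1 0" --pt "0 0 -1 0" --pt "0 0 -1 0" --pt "0 0 -1 0" --pt "0 0 -1 0" --pt "0 0 -1 0" --grip 70

```text
time_s: 72.5
tcp_pos: [0.6435, -0.3272, 0.3186]
ee_rot: [[0.086, -0.996, 0.0], [-0.996, -0.086, -0.0], [0.0, -0.0, -1.0]]
wrist_force: [0.1, 0.3, 1.5]
gripper_width: 0.804
gripper_force: 0.0
```

jog_arm --pt "-1 0 0 0" --pt "-1 0 0 0" --pt "-1 0 0 0" --pt "-1 0 0 0" --pt "-1 0 0 0" --pt "-1 0 0 0" --pt "-1 0 0 0" --pt "0 0 0 0"

```text
time_s: 73.3
tcp_pos: [0.6315, -0.1844, 0.3172]
ee_rot: [[0.09, -0.996, -0.001], [-0.996, -0.09, 0.0], [-0.0, 0.001, -1.0]]
wrist_force: [0.6, 0.6, -0.4]
gripper_width: 0.806
gripper_force: 0.0
```

```bash
python3 - <<'E'
from h import *
p=look('cell1','cell',[.643,-.325],yaws=np.radians([-15,0,5,20]),tol=.06); print(tray(p))
for n in('top','scene'): print([(round(d['conf'],2),d['centre'].round(3) if hasattr(d['centre'],'round') else d['centre']) for d in eyes.spot_in(n,'cell1')])
ms=masks('cell1',[.643,-.325],.06); print({n:int(m.sum()) for n,m in ms.items()})
import numpy as np
b=eyes.capture('scene'); c=p
print('flat-lying alt', [round(fit(box(-25,25,-25,25,0,30),ms,[.645,-.33],yaws=[0,.3])[1],3)], 'tilted'); 
E
```

```text
cell1 ['scene'] x 0.6422 y -0.3291 yaw 5.3 cost 0.056
[  -4.2580154  -204.96257582]
[]
[(0.97, [0.6493, -0.3334, 0.0502]), (0.71, [0.6397, -0.172, 0.0542])]
{'scene': 410}
flat-lying alt [np.float64(0.318)] tilted
```

Standing upright (fit cost 0.056). Regrasp it properly and place it at lane y = 46.

```bash
python3 - <<'E'
from h import *
goal(.6432,-.3285,.042,-85.05)
E
```

```text
now grasp [ 0.6316 -0.1882  0.1535] yaw -85.1 tool units [7.04 0.02 5.57] turn units -0.01
```

jog_arm --pt "1 0 0 0" --pt "1 0 0 0" --pt "1 0 0 0" --pt "1 0 0 0" --pt "1 0 0 0" --pt "1 0 0 0" --pt "1 0 0 0" --pt "0 0 0.5 0" --pt "0 0 0.5 0" --pt "0 0 0 0" --grip 80

```text
time_s: 74.75
tcp_pos: [0.6431, -0.3266, 0.2942]
ee_rot: [[0.086, -0.996, -0.005], [-0.996, -0.086, 0.002], [-0.003, 0.005, -1.0]]
wrist_force: [-0.6, -0.1, -0.9]
gripper_width: 0.92
gripper_force: 0.0
```

jog_arm --pt "0 0 1 0" --pt "0 0 1 0" --pt "0 0 1 0" --pt "0 0 0.9 0" --pt "0 0 0.6 0" --pt "0 0 0 0"

```text
time_s: 75.35
tcp_pos: [0.6433, -0.3262, 0.205]
ee_rot: [[0.087, -0.996, -0.004], [-0.996, -0.087, 0.001], [-0.002, 0.004, -1.0]]
wrist_force: [-1.1, -0.3, 0.7]
gripper_width: 0.919
gripper_force: 0.0
```

jog_arm --pt "0 0 0 0" --pt "0 0 0 0" --pt "0 0 0 0" --pt "0 0 0 0" --pt "0 0 0 0" --grip 40

```text
time_s: 75.85
tcp_pos: [0.6439, -0.3271, 0.2078]
ee_rot: [[0.086, -0.996, 0.001], [-0.996, -0.086, -0.0], [0.001, -0.001, -1.0]]
wrist_force: [0.8, 1.0, 0.7]
gripper_width: 0.572
gripper_force: 30.0
```

```bash
python3 - <<'E'
from h import *
goal(*world(0,46),.150,-85.05);s=sense();print(s['gripper_width']*87,s['gripper_force'],s['wrist_force'])
E
```

```text
now grasp [ 0.6441 -0.3272  0.0443] yaw -85.0 tool units [-12.46  -0.12  -5.29] turn units 0.00
49.80443046321974 29.999869521707296 [0.83528699 1.01718145 0.66850041]
```

jog_arm --pt "0 0 -0.6 0" --pt "0 0 -1 0" --pt "0 0 -1 0" --pt "0 0 -1 0" --pt "0 0 -1 0" --pt "0 0 -0.7 0" --pt "0 0 0 0"

```text
time_s: 76.55
tcp_pos: [0.6441, -0.3272, 0.3164]
ee_rot: [[0.087, -0.996, 0.005], [-0.996, -0.087, -0.002], [0.002, -0.005, -1.0]]
wrist_force: [0.1, 0.4, -0.0]
gripper_width: 0.574
gripper_force: 30.0
```

jog_arm --pt "-1 0 0 0" --pt "-1 0 0 0" --pt "-1 0 0 0" --pt "-1 0 0 0" --pt "-1 0 0 0" --pt "-1 0 0 0" --pt "-1 0 0 0" --pt "-1 0 0 0" --pt "-1 0 0 0" --pt "-1 0 0 0"

```text
time_s: 77.55
tcp_pos: [0.6262, -0.1258, 0.3133]
ee_rot: [[0.087, -0.996, 0.0], [-0.996, -0.087, -0.0], [0.0, -0.0, -1.0]]
wrist_force: [-0.1, 1.1, -0.1]
gripper_width: 0.571
gripper_force: 30.0
```

jog_arm --pt "-1 -0.1 0 0" --pt "-1 0 0 0" --pt "-0.46 0 0 0" --pt "0 0 0.7 0" --pt "0 0 0.7 0" --pt "0 0 0.7 0" --pt "0 0 0.7 0" --pt "0 0 0.5 0" --pt "0 0 0 0"

```text
time_s: 78.45
tcp_pos: [0.6236, -0.0791, 0.2445]
ee_rot: [[0.085, -0.996, -0.005], [-0.996, -0.085, -0.0], [-0.0, 0.005, -1.0]]
wrist_force: [-0.5, 0.9, -0.3]
gripper_width: 0.569
gripper_force: 30.0
```

```bash
python3 - <<'E'
from h import *
goal(*world(0,46),.0503,-85.05);s=sense();print(s['gripper_width']*87,s['gripper_force'],s['wrist_force'])
E
```

```text
now grasp [ 0.6228 -0.0792  0.081 ] yaw -85.1 tool units [-0.02 -0.11  1.54] turn units -0.01
49.5391439714237 29.999401797540486 [-0.47309755  0.94838935 -0.2890184 ]
```

jog_arm --pt "0 -0.06 0.3 0" --pt "0 0 0.3 0" --pt "0 0 0.3 0" --pt "0 0 0.3 0" --pt "0 0 0.2 0" --pt "0 0 0.1 0" --pt "0 0 0 0"

```text
time_s: 79.15
tcp_pos: [0.6253, -0.0785, 0.2168]
ee_rot: [[0.086, -0.996, -0.001], [-0.996, -0.086, -0.0], [0.0, 0.001, -1.0]]
wrist_force: [0.5, -0.6, -1.1]
gripper_width: 0.569
gripper_force: 30.0
```

```bash
python3 - <<'E'
from h import *
goal(*world(0,46),.0503,-85.05);s=sense();print(s['gripper_width']*87,s['gripper_force'],s['wrist_force'])
E
```

```text
now grasp [ 0.6253 -0.0785  0.0533] yaw -85.0 tool units [0.01 0.02 0.15] turn units 0.00
49.51019389147551 29.999361215159297 [ 0.49289804 -0.61004291 -1.07225515]
```

jog_arm --pt "0 0 0.08 0" --pt "0 0 0.08 0" --pt "0 0 0.04 0" --pt "0 0 0 0"

```text
time_s: 79.55
tcp_pos: [0.6255, -0.0785, 0.2138]
ee_rot: [[0.087, -0.996, 0.001], [-0.996, -0.087, -0.0], [0.0, -0.001, -1.0]]
wrist_force: [-1.7, 0.8, 3.1]
gripper_width: 0.572
gripper_force: 30.0
```

jog_arm --pt "0 0 0 0" --pt "0 0 0 0" --pt "0 0 0 0" --pt "0 0 -0.5 0" --pt "0 0 -1 0" --pt "0 0 -1 0" --pt "0 0 -1 0" --pt "0 0 -1 0" --pt "0 0 -0.8 0" --pt "0 0 0 0" --grip 78

```text
time_s: 80.55
tcp_pos: [0.6261, -0.0785, 0.3227]
ee_rot: [[0.087, -0.996, 0.007], [-0.996, -0.087, 0.0], [0.001, -0.007, -1.0]]
wrist_force: [0.1, 0.2, -0.2]
gripper_width: 0.895
gripper_force: 0.0
```

```bash
python3 - <<'E'
from h import *
goal(*world(-43.5,202),.15,-85.05)
eyes.capture('scene'); eyes.capture('top')
for y in(-50,46,86): look('cell1','cell',world(0,y),z=.006,yaws=[.08],tol=.03,snap=False)
print([np.round(d['centre'],3).tolist()+[round(d['conf'],2)] for n in('scene','top') for d in eyes.spot_in(n,'crank_knob')])
E
```

```text
now grasp [ 0.6272 -0.0785  0.1592] yaw -85.0 tool units [-7.8   2.29  0.44] turn units 0.01
cell1 ['top', 'scene'] x 0.6319 y -0.1732 yaw 5.9 cost 1.116
cell1 ['scene'] x 0.6215 y -0.0799 yaw 4.6 cost 0.171
cell1 ['scene'] x 0.6162 y -0.0387 yaw 6.5 cost 0.209
[]
```

jog_arm --pt "-1 0.3 0 0" --pt "-1 0.3 0 0" --pt "-1 0.3 0 0" --pt "-1 0.3 0 0" --pt "-1 0.3 0 0" --pt "-1 0.3 0 0" --pt "-1 0.3 0 0" --pt "-0.83 0.19 0 0" --pt "0 0 0.5 0" --pt "0 0 0 0" --grip 45

```text
time_s: 82.05
tcp_pos: [0.5657, 0.0735, 0.3075]
ee_rot: [[0.087, -0.996, -0.003], [-0.996, -0.087, -0.001], [0.001, 0.003, -1.0]]
wrist_force: [-0.6, -0.8, -0.5]
gripper_width: 0.519
gripper_force: 0.0
```

```bash
python3 - <<'E'
from h import *
goal(.568,.0735,.079,-85.05)
R=45/20; a=np.arange(0,12)*.3
q=np.c_[-R*np.sin(a),R*np.cos(a)]; print(np.round(np.diff(q,axis=0),2).tolist())
E
```

```text
now grasp [0.5652 0.0734 0.144 ] yaw -85.0 tool units [ 0.01 -0.15  3.25] turn units 0.00
[[-0.66, -0.1], [-0.61, -0.29], [-0.49, -0.46], [-0.33, -0.58], [-0.15, -0.66], [0.05, -0.67], [0.25, -0.62], [0.42, -0.52], [0.56, -0.38], [0.64, -0.19], [0.67, 0.01]]
```

jog_arm --pt "0 -0.06 0.6 0" --pt "0 0 0.6 0" --pt "0 0 0.6 0" --pt "0 0 0.6 0" --pt "0 0 0.5 0" --pt "0 0 0.3 0" --pt "0 0 0 0"

```text
time_s: 82.75
tcp_pos: [0.5673, 0.0736, 0.2439]
ee_rot: [[0.086, -0.996, -0.002], [-0.996, -0.086, -0.001], [0.001, 0.002, -1.0]]
wrist_force: [-0.1, -0.8, -0.4]
gripper_width: 0.517
gripper_force: 0.0
```

jog_arm --pt "0 0 0 0" --pt "0 0 0 0" --pt "0 0 0 0" --pt "0 0 0 0" --pt "0 0 0 0" --grip 10

```text
time_s: 83.25
tcp_pos: [0.5668, 0.0735, 0.2454]
ee_rot: [[0.086, -0.996, -0.002], [-0.996, -0.086, -0.001], [0.0, 0.002, -1.0]]
wrist_force: [-4.0, 0.7, 3.3]
gripper_width: 0.196
gripper_force: 30.0
```

```bash
python3 -c "
from h import *
crank()"
```

```text
t 83.25 knob tray rel [-45.    0.6] r 45.0 ang 0.013 z 0.0819 F [-4.   0.7  3.3] w 17.1 30.0
```

Gripped at angle 0 (r = 45.0). Winding clockwise 2.7 rad; jaw contact expected soon after.

jog_arm --pt "-0.66 -0.1 0 0" --pt "-0.61 -0.29 0 0" --pt "-0.49 -0.46 0 0" --pt "-0.33 -0.58 0 0" --pt "-0.15 -0.66 0 0" --pt "0.05 -0.67 0 0"

```text
time_s: 83.85
tcp_pos: [0.6178, 0.1224, 0.2454]
ee_rot: [[0.087, -0.996, -0.004], [-0.996, -0.087, -0.001], [0.001, 0.004, -1.0]]
wrist_force: [-5.9, -1.5, 5.3]
gripper_width: 0.197
gripper_force: 30.0
```

```bash
python3 -c "
from h import *
crank()"
```

```text
t 83.85 knob tray rel [ 9.6 44.8] r 45.8 ang 1.783 z 0.0819 F [-5.9 -1.5  5.3] w 17.1 30.0
```

jog_arm --pt "0.25 -0.62 0 0" --pt "0.42 -0.52 0 0" --pt "0.56 -0.38 0 0" --pt "0 0 0 0"

```text
time_s: 84.25
tcp_pos: [0.6511, 0.0994, 0.2454]
ee_rot: [[0.085, -0.996, -0.002], [-0.996, -0.085, -0.001], [0.001, 0.002, -1.0]]
wrist_force: [-2.2, -1.8, 2.8]
gripper_width: 0.193
gripper_force: 30.0
```

```bash
python3 - <<'E'
from h import *
crank()
R=45/20; a=2.7+np.arange(0,10)*.1
q=np.c_[-R*np.sin(a),R*np.cos(a)]; print(np.round(np.diff(q,axis=0),2).tolist())
eyes.capture('scene')
for y in(-80,-20,20): look('cell1','cell',world(0,y),z=.006,yaws=[.08],tol=.03,snap=False,cams=('scene',))
E
```

```text
t 84.25 knob tray rel [41.2 19.1] r 45.4 ang 2.708 z 0.0819 F [-2.2 -1.8  2.8] w 16.8 30.0
[[0.21, -0.09], [0.22, -0.06], [0.22, -0.04], [0.22, -0.02], [0.22, 0.0], [0.22, 0.02], [0.22, 0.05], [0.21, 0.07], [0.21, 0.09]]
cell1 ['scene'] x 0.6315 y -0.1743 yaw -22.8 cost 0.389
cell1 ['scene'] x 0.6308 y -0.1755 yaw 30.5 cost 0.407
cell1 ['scene'] x 0.6238 y -0.0989 yaw 0.7 cost 0.187
```

jog_arm --pt "0.21 -0.09 0 0" --pt "0.22 -0.06 0 0" --pt "0.22 -0.04 0 0" --pt "0.22 -0.02 0 0" --pt "0.22 0 0 0" --pt "0 0 0 0"

```text
time_s: 85.05
tcp_pos: [0.6565, 0.08, 0.2454]
ee_rot: [[0.086, -0.996, -0.001], [-0.996, -0.086, 0.002], [-0.002, 0.001, -1.0]]
wrist_force: [-5.5, 3.6, 5.4]
gripper_width: 0.198
gripper_force: 30.0
```

```bash
python3 -c "
from h import *
crank()"
```

```text
t 85.05 knob tray rel [45.1 -0.3] r 45.1 ang -3.135 z 0.0819 F [-5.5  3.6  5.4] w 17.2 30.0
```

jog_arm --pt "0.22 0.02 0 0" --pt "0.22 0.05 0 0" --pt "0 0 0 0"

```text
time_s: 85.35
tcp_pos: [0.656, 0.0716, 0.2454]
ee_rot: [[0.087, -0.996, 0.0], [-0.996, -0.087, 0.003], [-0.003, -0.001, -1.0]]
wrist_force: [-4.6, 3.8, 4.2]
gripper_width: 0.198
gripper_force: 30.0
```

```bash
python3 -c "
from h import *
crank()"
```

```text
t 85.35 knob tray rel [44.2 -8.5] r 45.0 ang -2.952 z 0.0819 F [-4.6  3.8  4.2] w 17.2 30.0
```

jog_arm --pt "0.21 0.07 0 0" --pt "0.11 0.04 0 0" --pt "0 0 0 0"

```text
time_s: 85.65
tcp_pos: [0.655, 0.0689, 0.2455]
ee_rot: [[0.088, -0.996, 0.006], [-0.996, -0.088, 0.009], [-0.009, -0.006, -1.0]]
wrist_force: [-4.2, 17.7, 3.9]
gripper_width: 0.195
gripper_force: 30.0
```

```bash
python3 -c "
from h import *
crank()"
```

```text
t 85.65 knob tray rel [ 43.8 -10.2] r 45.0 ang -2.914 z 0.0820 F [-4.2 17.7  3.9] w 16.9 30.0
```

Contact: 17.7 N at the knob. One slightly firmer squeeze.

jog_arm --pt "0.11 0.03 0 0" --pt "0.05 0.02 0 0" --pt "0 0 0 0" --pt "0 0 0 0"

```text
time_s: 86.05
tcp_pos: [0.6546, 0.0678, 0.2455]
ee_rot: [[0.089, -0.996, 0.008], [-0.996, -0.089, 0.012], [-0.011, -0.009, -1.0]]
wrist_force: [-4.5, 24.3, 2.6]
gripper_width: 0.196
gripper_force: 30.0
```

```bash
python3 -c "
from h import *
crank()"
```

```text
t 86.05 knob tray rel [ 43.7 -10.7] r 45.0 ang -2.900 z 0.0821 F [-4.5 24.3  2.6] w 17.1 30.0
```

jog_arm --pt "0 0 0 0" --pt "0 0 0 0" --pt "0 0 0 0" --pt "0 0 0 0" --grip 45

```text
time_s: 86.45
tcp_pos: [0.6542, 0.0595, 0.2448]
ee_rot: [[0.086, -0.996, -0.0], [-0.996, -0.086, -0.0], [0.0, 0.0, -1.0]]
wrist_force: [-0.6, -0.4, -0.8]
gripper_width: 0.461
gripper_force: 0.0
```

jog_arm --pt "0 0 -0.5 0" --pt "0 0 -1 0" --pt "0 0 -1 0" --pt "0 0 -1 0" --pt "0 0 -1 0" --pt "0 0 -1 0" --pt "-1 0 0 0" --pt "-1 0 0 0" --pt "-1 0 0 0" --pt "-1 0 0 0"

```text
time_s: 87.45
tcp_pos: [0.6469, 0.1413, 0.3547]
ee_rot: [[0.086, -0.996, -0.001], [-0.996, -0.086, -0.0], [0.0, 0.001, -1.0]]
wrist_force: [0.7, 0.3, 0.4]
gripper_width: 0.518
gripper_force: 0.0
```

jog_arm --pt "-1 0.5 0 0" --pt "-1 0.5 0 0" --pt "-1 1 0 0" --pt "-1 1 0 0" --pt "-1 1 0 0" --pt "-1 1 0 0" --pt "0 1 0 0" --pt "0 0 0 0"

```text
time_s: 88.25
tcp_pos: [0.5151, 0.2503, 0.3549]
ee_rot: [[0.089, -0.996, -0.002], [-0.996, -0.089, -0.001], [0.001, 0.002, -1.0]]
wrist_force: [0.4, 0.5, -0.6]
gripper_width: 0.521
gripper_force: 0.0
```

```bash
python3 - <<'E'
from h import *
for n in('scene','top'): eyes.capture(n)
k=dict(z=.006,yaws=[.086],snap=False,tol=.03)
for nm,m,y in(('regulator','regulator',-98),('cell1','cell',-63),('cap1','cap',-25),('cell1','cell',13),('cell1','cell',43)):
    p=look(nm,m,world(0,y),ang=m!='cap',**k); print(nm,y,None if p is None else tray(p).round(1))
for n in('scene','top'):
    for nm in('jaw_face','crank_knob','dead_cell','mug','screwdriver','meter'): print(n,nm,[(round(d['conf'],2),np.round(d['centre'],3).tolist(),tray(d['centre']).round(0).tolist()) for d in eyes.spot_in(n,nm)[:1]])
E
```

```text
regulator ['top', 'scene'] x 0.6386 y -0.2239 yaw 5.9 cost 0.362
regulator -98 [  1.2 -99.9]
cell1 ['top', 'scene'] x 0.6345 y -0.1875 yaw 4.2 cost 0.398
cell1 -63 [  0.3 -63.3]
cap1 ['top', 'scene'] x 0.6312 y -0.1514 yaw 0.0 cost 0.211
cap1 -25 [  0.1 -27. ]
cell1 ['top', 'scene'] x 0.6283 y -0.1137 yaw 6.3 cost 0.284
cell1 13 [ 0.4 10.8]
cell1 ['top', 'scene'] x 0.6240 y -0.0835 yaw 4.7 cost 0.408
cell1 43 [-1.3 41.3]
scene jaw_face [(0.77, [0.616, -0.004, 0.032], [-2.0, 122.0])]
scene crank_knob [(0.72, [0.641, 0.066, 0.056], [29.0, 189.0])]
scene dead_cell [(0.96, [0.503, -0.376, 0.057], [-147.0, -239.0])]
scene mug [(0.7, [0.503, 0.369, 0.052], [-83.0, 502.0])]
scene screwdriver []
scene meter [(0.62, [0.501, 0.364, 0.054], [-85.0, 498.0])]
top jaw_face [(0.78, [0.616, -0.006, 0.036], [-2.0, 119.0])]
top crank_knob [(0.77, [0.627, 0.066, 0.056], [15.0, 190.0])]
top dead_cell [(0.88, [0.494, -0.366, 0.054], [-155.0, -229.0])]
top mug [(0.36, [0.621, -0.082, 0.053], [-4.0, 44.0])]
top screwdriver [(0.96, [0.747, -0.229, 0.023], [109.0, -115.0])]
top meter [(0.71, [0.78, 0.093, 0.032], [169.0, 204.0])]
```

```bash
python3 -c "
from station import r
print(r.finish_job())"
```

```text
the job is handed in; nothing more can be done
None
```

The power pack is rebuilt and handed in: the dead cell is in the bin, and all five good parts that were there (three cells, one capacitor, the regulator) stand upright in one row, clamped firmly with no gaps found between them. One blue cell was knocked over mid-run and had to be stood up again, with one push on it reaching 74 N at the wrist (limit 120 N). The mug, screwdriver and multimeter were never touched, and the run took about 88 s of the 192 s allowed.

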